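Clamp a mounted specimen on the inverted microscope with the knob under its stage

ROBOT

A 7-joint arm with a two-finger parallel gripper is mounted at the origin on the work surface. World frame = base frame: x ahead of the robot, y to its left, z up, the work surface at z = 0. Lengths are in m, angles in rad, forces in N, time in s.
With the tool pointing down it reaches from about 0.35 to 0.9 m from the base axis. Payload 8.1 kg.
Tool frame: the origin (TCP) lies on the centre line of the jaws, within the pads' length; the fingertips stand 17 mm ahead of it and the grasp point (between the pads) lies 2 mm behind it; z points along the fingers, y is the direction in which the jaws open and shut (so a half turn about z gives the same grasp; the last joint's range is limited). The gripper opens to 92 mm and grips with 3 to 60 N. Pads are 19 mm wide; open, the fingers measure 130 mm over their backs; the gripper's body (75 mm by 190 mm) begins 47 mm behind the grasp point.
Start: joints at [-1.325, 0.434, 0.025, 1.573, -0.012, 1.134, -0.075], TCP at [0.214, 0.587, 0.215] pointing down, gripper open.
Joint ranges: [-2.62, 2.62], [-0.44, 2.09], [-1.27, 1.32], [0.08, 2.57], [-1.32, 4.46], [0.12, 2], [-2.74, 2.74]. Speed limits (rad/s): [2.22, 2.22, 3.01, 3.01, 3.14, 3.14, 3.14].

INTERFACE

Orientations are given as a rotation vector (axis times angle).
In Python, from cell import arm, imaging, job gives the robot as it stands.
- The arm moves only by the tool jog_arm, never from a script. Its argument "moves" is a list of rows, each an object with "fingers": the closure, from -1 (fully open) to 1 (shut); "xyz": the shift along the tool's x, y, z in cm, a list of three; "angular": the turn, a rotation vector about the tool's x, y, z in rad, a list of three. In form: [{"fingers": fingers, "xyz": [dx, dy, dz], "angular": [ax, ay, az]}, ...]. A call has 1 to 12 rows; each row is the pose to reach, as a shift and turn from the pose commanded when the call began, along the tool's axes at that moment; what a row does not reach only later rows make up. A row lasts 1/8 s, in which the tool goes at most 62.5 mm and 10.7 degrees, less where a joint would pass 70% of its speed; a pose out of reach is approached as far as the arm can. A call with a gripper value outside its range is refused whole. The fingers move at their own pace and stop on an object; "grip_force" is the grip in N (left out, the last holds). Time passes only in rows, so rows that repeat a pose let the fingers close. It gives the time, the measured TCP pose, the force and the opening at its end, in the units of the state.
- arm.observe(): the state, without advancing time (a new reading comes with each control period).
- imaging.get_image(name): name is "scene" or "top" or "wrist"; returns the picture (480x640x3 uint8, red, green, blue); there is no depth.
- imaging.camera_params(name): a dict with "fx", "fy", "cx", "cy" (pixels), "rvec" (rotation vector, rad) and "tvec" (3), from world to camera coordinates, as OpenCV has them; the wrist camera has in their place "hand_eye" (4x4, takes a point from camera to tool coordinates, whose origin is the TCP and whose axes are the flange's). Camera axes: x right, y down, z forward; pixel columns grow to the right and rows downward; lengths in m; the calibration is good to about 2 mm. A picture is of the moment at which its call begins: read the wrist's pose just before it. camera_params takes no time and is no camera call.
- job.sign_off(): hands the job in, once; it reports no verdict.
The state is a dict: "clock": time; "joints": joint angles; "dq": joint speeds; "joint_efforts": joint torques, N m; "position": TCP position; "ee_rot": TCP orientation; "force": force on the tool from outside, world axes, zero at the start; "ft_torque": the same for the moment, N m; "width": opening from 0.0 (shut) to 1.0 (fully open).
Only numpy, scipy, OpenCV 4.12 (cv2) and the standard library are available. Lean on these libraries where they do the work, as an engineer would, in place of code of your own. Each camera call takes 0.05 s, during which the arm holds its last target. There are 200 camera calls.

TASK

Take the large mounted specimen (the tall black resin cylinder) from the board and stand it on the microscope stage between the open jaws, close to the fixed V jaw, and let go of it. Then close the sliding jaw with the black knob that hangs under the stage until the specimen sits in the V and is held snugly; stop as soon as you feel it tighten, because forcing the knob strips the little rack. Move the jaw by its knob only, let go of the knob at the end, and leave everything else on the bench where it is.

Things in the scene. Friction and masses are not known exactly. Their poses are not given: they have to be found in the camera images.
- mount_center (a point): centre (half-way up) of the large mounted specimen: plain black resin cylinder, 40 mm across, 30 mm tall, about 85 g, upright, polished face already down, on one of three places of a white board (200 x 74 x 12 mm) on the bench; places 60 mm apart in a row along the board's long side. z up. Hold it across a diameter by its upper half, fingertips clear of the board and stage.
- mount: the same large specimen as a body; origin at the centre of its underside. Its two neighbours on the board are much smaller
- seat (a point): nominal centre of the specimen (half-way up) when it stands on the stage in the V jaw, over the 20 mm lens hole. The black stage top (150 mm along x, 180 mm along y, centred here) is 15 mm below, 190 mm above the bench. Axes turn with the microscope: z up, y the closing direction of the sliding jaw, x away from the robot. The V jaw is adjustable: the true seat is up to 4 mm either way in y
- scope: inverted microscope, fixed; dark foot, white body, black stage on top; origin under the seat, axes as the seat's. Steel V jaw, 16 mm high, 40 mm wide, on the stage at y = 9 mm and beyond. Guide bar with the jaw's carriage and rack, up to 21 mm over the stage, along y at x = -59 to -94 mm. White binocular tube, up to 0.35 m tall, beyond y = 155 mm; lamp house, 115 mm tall, at y = -195 mm
- pad_face (a point): middle of the flat steel pad of the sliding jaw that meets the specimen (pad 30 mm wide; the jaw arm behind it lies along x, 16 mm high). It starts 31 to 34 mm short of the nominal seat in y, and meets a specimen 20 mm short of its centre. Stand the specimen about 6 mm short of the nominal seat: it then touches neither jaw, and the pad pushes it into the V
- pad: the same pad as a body (origin at the microscope's). It is sprung in the jaw arm: from the moment the specimen is in the V its force on it grows by about 11 N per 0.1 rad of the knob. 8 to 15 N is snug; less than 4 N is loose; above 25 N the rack is strained. When the knob is let go a force above 9 N eases back to about 9 N
- jaw: the sliding jaw: carriage on the guide bar, arm and brass rack, as a body (origin at the microscope's, not at the jaw). It moves along the seat's y, 10 mm per radian of the knob; drive it by the knob, do not push it
- knob_grip (a point): centre of the knob, on its upright axis: black fluted cylinder, 36 mm across, 44 mm tall, 132 mm above the bench, at x = -103, y = -75 mm from the seat, 28 mm outside the stage edge, hanging under a steel ear (26 mm wide, underside 36 mm above this point, ending 13 mm beyond the axis). The white body is 41 mm behind. Grip it with fingers 45 degrees down, pointing between the seat's +x and +y
- knob_end (a point): lower end of the same knob, on its axis, 22 mm below knob_grip. Turned anticlockwise as seen from above it closes the jaw, 0.8 to 1.9 rad in all, so it may take two grips. Clear space all round on the robot's side and below. It turns freely at 0.09 N m; each newton of the pad on the specimen adds 0.01 N m (snug is about 0.17 to 0.24 N m). It stays where it is left
- small_a: a small black mounted specimen, 25 mm across and 16 mm tall, standing on the same board as the tall one; leave it there
- small_b: the second small black mounted specimen, 25 mm across and 16 mm tall, on the same board; leave it there
- dropper: amber dropper bottle, 38 mm across, 85 mm tall, standing on the bench; leave alone
- beaker: open glass beaker, 66 mm across, 85 mm tall, standing on the bench; leave alone
- dish: flat clear dish, 90 mm across, 16 mm tall, on the bench; leave alone
- driver: screwdriver, 150 mm long, lying on the bench near the foot of the microscope; leave alone
- jar: white-lidded jar, 52 mm across, 60 mm tall, on the bench; leave alone
There are look-alikes about, which are no part of the job. Leave any pink, red or turquoise look-alike of the mount alone.

How it is judged:
By the outcome, as a careful person would: the job done as asked, in the order asked, and still so for the second after the job is handed in, with the robot touching nothing.
It also fails if it takes over 67 s, if anything falls off the work surface, if the arm or the gripper's body presses on something with over 40 N, if the wrist force passes 120 N, or if a joint passes its speed limit or range.

## Working session

There is one attempt and no reset: what is moved stays moved. The work goes in short steps, Python scripts to look and compute and a tool call to move; the robot and the scene stay as the last step left them, time stands still between calls to the robot, and variables do not carry over. Pictures are saved under pics/ and viewed, about 8 in all and at most 12, crops included, and the job is handed in when it is done.

Besides the shell and the picture viewer there is one more tool, called after "Call:" as name([rows], argument=value, ...), one row to a line, values as JSON. jog_arm: Moves the arm, as the interface text tells. Its arguments: {"type":"object","properties":{"moves":{"type":"array"},"grip_force":{"type":"number"}},"required":["moves"]}

```bash
ls; mkdir -p pics; python3 - <<'E'
from cell import arm, imaging
import cv2,numpy as np
s=arm.observe();print(s)
for n in ("scene","top"):
    im=imaging.get_image(n);cv2.imwrite(f"pics/{n}0.png",im[:,:,::-1]);print(n,imaging.camera_params(n))
print(imaging.camera_params("wrist"))
E
```

```text
pics
{'clock': 0.0, 'joints': array([-1.32460728,  0.43522282,  0.02496708,  1.57406821, -0.01161352,
        1.13400557, -0.07513962]), 'dq': array([-5.35833903e-04, -9.54528945e-05,  1.05722298e-03, -9.02005673e-04,
       -6.65620350e-04, -1.26371505e-03,  6.04420152e-05]), 'joint_efforts': array([-3.70688440e-04, -6.67835212e+01,  9.85361896e-01, -3.14462543e+01,
       -6.04261877e-02,  4.28035890e-02,  1.89756834e-04]), 'position': array([0.21346968, 0.58686273, 0.21425619]), 'ee_rot': array([-5.45247801e-01, -3.09376716e+00,  2.43797846e-03]), 'force': array([0.14929026, 0.27616213, 0.28468737]), 'ft_torque': array([ 0.02658966, -0.02689365,  0.02830902]), 'width': 0.9965427262589174}
scene {'fx': 574.5338898347356, 'fy': 574.5338898347356, 'cx': 320.75929442631116, 'cy': 244.35860211202436, 'rvec': array([ 2.01073308,  1.44750449, -0.57467539]), 'tvec': array([-0.18198095, -0.27342966,  1.63001229])}
top {'fx': 457.5331829310741, 'fy': 457.5331829310741, 'cx': 312.4705036933187, 'cy': 232.37738002607296, 'rvec': array([ 2.14827349, -2.1826648 ,  0.14428187]), 'tvec': array([0.00874749, 0.555262  , 1.06439253])}
{'fx': 411.85863927315285, 'fy': 411.85863927315285, 'cx': 321.6077262943301, 'cy': 239.92192821071387, 'hand_eye': array([[ 1.00698580e-04, -9.53647233e-01, -3.00926809e-01,
         8.20233606e-02],
       [ 9.99999937e-01, -6.49258412e-06,  3.55203343e-04,
         6.61568260e-04],
       [-3.40692478e-04, -3.00926826e-01,  9.53647172e-01,
        -1.69506018e-01],
       [ 0.00000000e+00,  0.00000000e+00,  0.00000000e+00,
         1.00000000e+00]])}
```

View pics/top0.png

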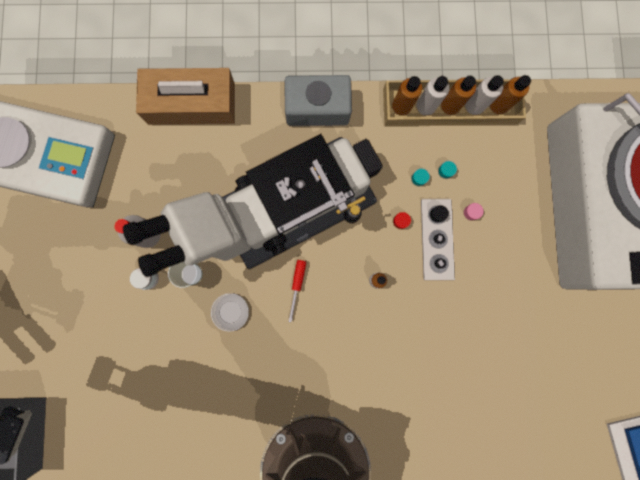

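View pics/scene0.png

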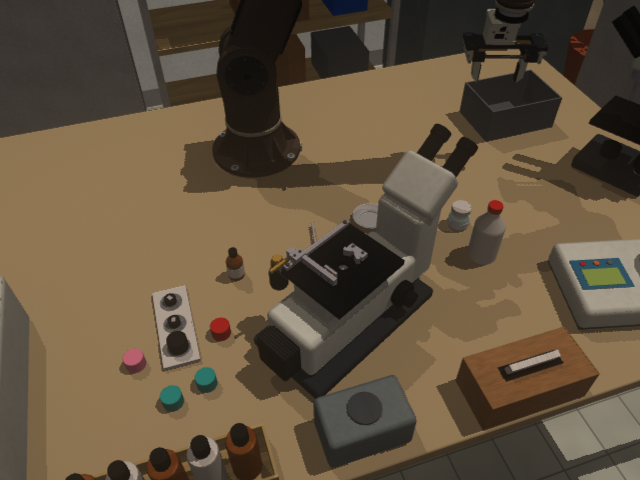

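Mount candidates in the top view: the black one on the white board at (439,213), turquoise at (421,177) and (448,170), red at (402,220), pink at (475,212). Only the black one on the board, which is wider and taller than its two small neighbours at (438,239) and (439,263), fits the description. I'll confirm it in an enlarged crop.

```bash
python3 - <<'E'
import cv2,numpy as np
t=cv2.imread("pics/top0.png");s=cv2.imread("pics/scene0.png")
a=cv2.resize(t[130:270,230:390],(480,420),interpolation=cv2.INTER_CUBIC)   #x3
b=cv2.resize(t[190:290,410:490],(320,400),interpolation=cv2.INTER_CUBIC)   #x4
c=np.zeros((420,800,3),np.uint8);c[:,:480]=a;c[:400,480:]=b
cv2.imwrite("pics/crop1.png",c)
c=cv2.resize(s[210:330,250:410],(800,600),interpolation=cv2.INTER_CUBIC)
cv2.imwrite("pics/crop2.png",c)
E
```

```text
(no output)
```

View pics/crop1.png

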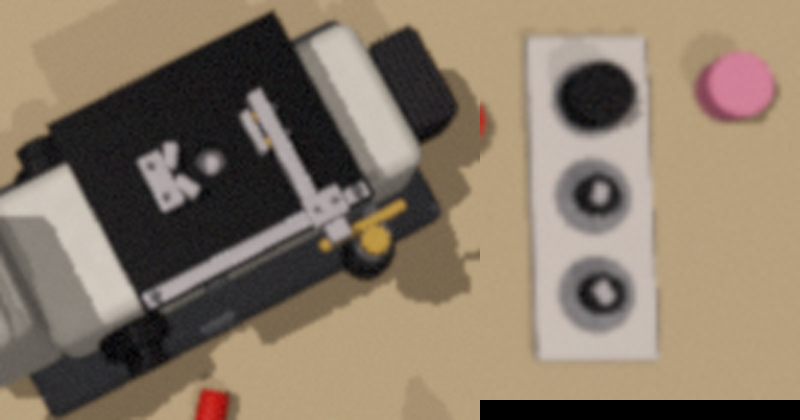

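View pics/crop2.png

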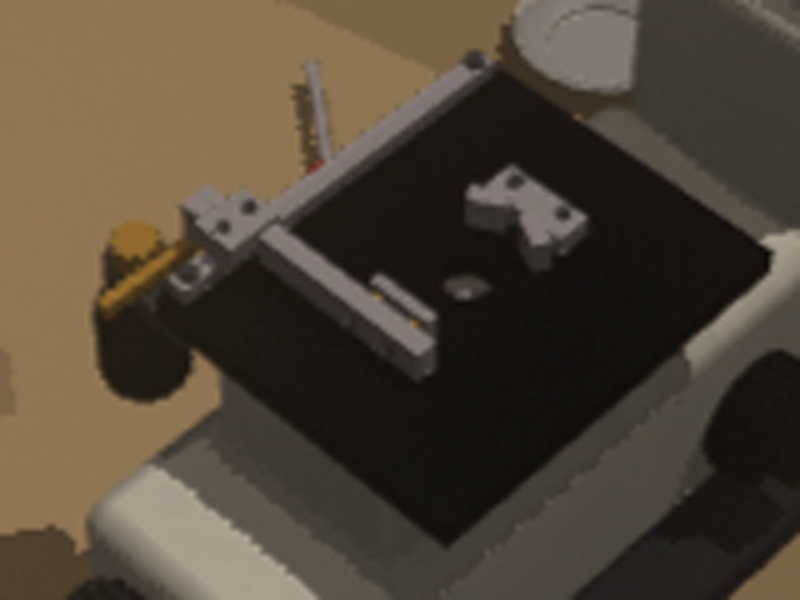

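The crop shows a plain, wide black cylinder at crop (596,97), top px (439,214). Its neighbours are small with silver centres, so this is the mount. The lens hole is at top px (300,184) and scene px (343,267.6). Now I'll cast the rays.

```bash
cat > h.py <<'E'
import cv2,numpy as np
from scipy.spatial.transform import Rotation as R
from cell import arm,imaging
def ray(n,uv,s=None):
    p=imaging.camera_params(n)
    d=np.array([(uv[0]-p["cx"])/p["fx"],(uv[1]-p["cy"])/p["fy"],1.])
    if n=="wrist":
        T=R.from_rotvec(s["ee_rot"]).as_matrix();H=p["hand_eye"]
        return s["position"]+T@H[:3,3],T@H[:3,:3]@d
    M=R.from_rotvec(p["rvec"]).as_matrix();return -M.T@p["tvec"],M.T@d
def onz(n,uv,z,s=None):
    o,d=ray(n,uv,s);return o+d*(z-o[2])/d[2]
def two(r1,r2):
    (o1,d1),(o2,d2)=r1,r2
    A=np.stack([d1,-d2],1);k=np.linalg.lstsq(A,o2-o1,rcond=None)[0]
    p,q=o1+k[0]*d1,o2+k[1]*d2;return (p+q)/2,np.linalg.norm(p-q)
def proj(n,P,s=None):
    p=imaging.camera_params(n)
    if n=="wrist":
        T=np.eye(4);T[:3,:3]=R.from_rotvec(s["ee_rot"]).as_matrix();T[:3,3]=s["position"]
        C=np.linalg.inv(T@p["hand_eye"]);c=C[:3,:3]@P+C[:3,3]
    else: c=R.from_rotvec(p["rvec"]).as_matrix()@P+p["tvec"]
    return np.array([p["fx"]*c[0]/c[2]+p["cx"],p["fy"]*c[1]/c[2]+p["cy"]])
def local(P,s=None):   # tool coords (cm) of world point
    s=s or arm.observe();return 100*R.from_rotvec(s["ee_rot"]).as_matrix().T@(np.asarray(P)-s["position"])
E
python3 - <<'E'
from h import *
np.set_printoptions(precision=4,suppress=True)
t=cv2.imread("pics/top0.png");s=cv2.imread("pics/scene0.png")
# hole refinement
def cen(im,x0,x1,y0,y1,f):
    m=f(im[y0:y1,x0:x1].astype(int));n,l,st,c=cv2.connectedComponentsWithStats(m.astype(np.uint8))
    k=1+np.argmax(st[1:,4]);print(st[k]+[x0,y0,0,0,0]);return c[k]+[x0,y0]
ht=cen(t,293,308,177,192,lambda a:a.sum(2)>130);hs=cen(s,335,352,260,275,lambda a:a.sum(2)>110)
print("hole",ht,hs,onz("top",ht,.19),onz("scene",hs,.19),two(ray("top",ht),ray("scene",hs)))
mt=cen(t,425,453,200,228,lambda a:a.sum(2)<150);print("mount",mt,onz("top",mt,.034),onz("top",mt,.042))
ms=cen(s,160,195,325,360,lambda a:a.sum(2)<110);print(ms,onz("scene",ms,.03),two(ray("top",mt),ray("scene",ms)))
f=lambda x,y:(250+x/5,210+y/5)
c=[onz("scene",f(*p),.19) for p in((770,258),(447,545),(492,68))]
print(c,np.linalg.norm(c[0]-c[1]),np.linalg.norm(c[0]-c[2]))
d=c[0]-c[1];print("y dir",np.degrees(np.arctan2(d[1],d[0])))
g=lambda x,y:(230+x/3,130+y/3)
a=onz("top",g(50,125),.19);b=onz("top",g(272,12),.19);print(a,b,np.linalg.norm(a-b),np.degrees(np.arctan2(*(a-b)[[1,0]])))
e=lambda x,y:(410+(x-480)/4,190+y/4)
q=[onz("top",e(*p),.012) for p in((527,37),(643,37),(657,358),(538,360))];print("board",q,sum(q)/4)
E
```

```text
[295 180  11   9  77]
[339 265   9   5  33]
hole [299.7922 183.7013] [342.6364 267.    ] [0.6388 0.0268 0.19  ] [0.6479 0.0209 0.19  ] (array([0.6406, 0.0254, 0.1804]), np.float64(0.0031320462116319918))
[430 206  18  16 223]
mount [438.565 213.574] [ 0.5964 -0.3057  0.034 ] [ 0.5952 -0.3033  0.042 ]
[167 331  21  24 389]
[177.1722 342.6967] [ 0.6019 -0.3116  0.03  ] (array([ 0.5978, -0.3106,  0.0233]), np.float64(0.0033612603270785214))
[array([0.6723, 0.1352, 0.19  ]), array([ 0.7576, -0.0247,  0.19  ]), array([0.5437, 0.0708, 0.19  ])] 0.18120296735610997 0.14381540788836666
y dir 118.09619238652252
[0.666  0.1372 0.19  ] [ 0.7452 -0.0186  0.19  ] 0.1747803010887377 116.96206039294435
board [array([ 0.6364, -0.2722,  0.012 ]), array([ 0.6354, -0.3442,  0.012 ]), array([ 0.4376, -0.3423,  0.012 ]), array([ 0.4376, -0.2699,  0.012 ])] [ 0.5367 -0.3072  0.012 ]
```

```bash
python3 - <<'E'
from h import *
s=arm.observe();p0=s["position"];np.set_printoptions(precision=2,suppress=True)
T=R.from_rotvec(s["ee_rot"]).as_matrix();print(T)
for r,a,z,rot in [(.62,70,.27,0),(.62,70,.33,0),(.61,68,.39,2),(.6,64,.44,6),(.6,58,.46,12),(.6,52,.46,18),(.6,45,.46,25),(.6,35,.46,35),(.6,25,.46,45),(.61,15,.46,55),(.61,7,.45,63),(.62,0,.45,70)]:
    P=np.array([r*np.cos(np.radians(a)),r*np.sin(np.radians(a)),z]);print(local(P,s),np.radians(rot))
E
```

```text
[[-0.94  0.34 -0.  ]
 [ 0.34  0.94 -0.  ]
 [-0.   -0.   -1.  ]]
[-0.01 -0.46 -5.57] 0.0
[ -0.01  -0.47 -11.57] 0.0
[ -2.14  -1.52 -17.56] 0.03490658503988659
[ -6.29  -2.81 -22.56] 0.10471975511965978
[-12.49  -3.8  -24.56] 0.20943951023931956
[-18.56  -5.43 -24.56] 0.3141592653589793
[-25.37  -8.11 -24.55] 0.4363323129985824
[-34.43 -13.34 -24.54] 0.6108652381980153
[-42.44 -20.07 -24.53] 0.7853981633974483
[-49.98 -27.51 -24.52] 0.9599310885968813
[-54.36 -34.8  -23.51] 1.0995574287564276
[-58.27 -41.29 -23.5 ] 1.2217304763960306
```

Call:
jog_arm([
  {"fingers": -1, "xyz": [0, -0.5, -5.6], "angular": [0, 0, 0]},
  {"fingers": -1, "xyz": [0, -0.5, -11.6], "angular": [0, 0, 0]},
  {"fingers": -1, "xyz": [-2.1, -1.5, -17.6], "angular": [0, 0, 0.04]},
  {"fingers": -1, "xyz": [-6.3, -2.8, -22.6], "angular": [0, 0, 0.1]},
  {"fingers": -1, "xyz": [-12.5, -3.8, -24.6], "angular": [0, 0, 0.21]},
  {"fingers": -1, "xyz": [-18.6, -5.4, -24.6], "angular": [0, 0, 0.31]},
  {"fingers": -1, "xyz": [-25.4, -8.1, -24.6], "angular": [0, 0, 0.44]},
  {"fingers": -1, "xyz": [-31, -11, -24.6], "angular": [0, 0, 0.54]},
  {"fingers": -1, "xyz": [-36, -14.5, -24.6], "angular": [0, 0, 0.65]},
  {"fingers": -1, "xyz": [-41, -18.5, -24.6], "angular": [0, 0, 0.76]},
  {"fingers": -1, "xyz": [-45.5, -22.5, -24.6], "angular": [0, 0, 0.86]},
  {"fingers": -1, "xyz": [-50, -27.5, -24.6], "angular": [0, 0, 0.96]},
])

```text
clock: 1.6
position: [0.5815, 0.1762, 0.4604]
ee_rot: [-1.916, -2.489, 0.001]
force: [1.1, -0.2, -0.1]
width: 1.002
```

Call:
jog_arm([
  {"fingers": -1, "xyz": [-5, -3.6, 0], "angular": [0, 0, 0.1]},
  {"fingers": -1, "xyz": [-9.5, -6, 0], "angular": [0, 0, 0.22]},
  {"fingers": -1, "xyz": [-13, -8, 0], "angular": [0, 0, 0.3]},
  {"fingers": -1, "xyz": [-13, -8, 0], "angular": [0, 0, 0.3]},
])

```text
clock: 2.1
position: [0.5366, 0.0279, 0.4618]
ee_rot: [2.269, 2.171, 0.001]
force: [0.1, 0.7, 0.3]
width: 1.001
```

```bash
python3 - <<'E'
from h import *
import pickle
s=arm.observe();im=imaging.get_image("wrist");cv2.imwrite("pics/w1.png",im[:,:,::-1]);pickle.dump(s,open("w1.pkl","wb"))
print(s["clock"],s["position"],s["ee_rot"],s["joints"],s["width"])
print(proj("wrist",np.array([.642,.025,.19]),s),proj("wrist",np.array([.585,-.089,.11]),s))
E
```

```text
2.1 [0.53656897 0.02787332 0.4617754 ] [2.26934851e+00 2.17136307e+00 1.15239210e-03] [-0.56703391  0.19101313  0.53669355  1.3527228  -0.09726662  1.62287896
 -0.08767653] 1.0011336777883735
[418.97931371 188.32044956] [361.04632865 262.96330637]
```

View pics/w1.png

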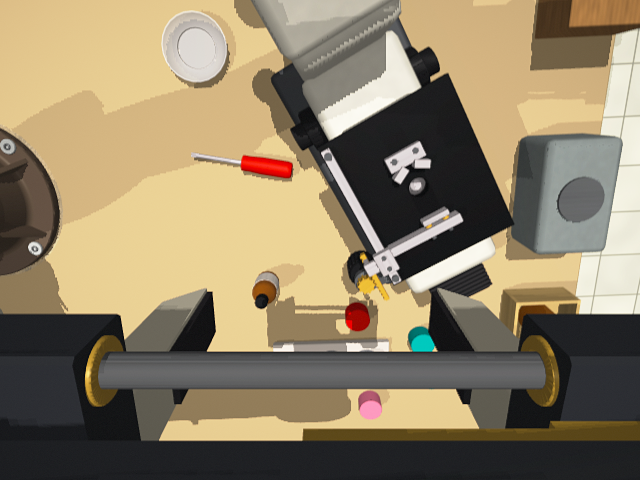

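The wrist view from above shows the stage with the lens hole at about (418,186), the V jaw at (405,160), the pad at (436,217) and the knob with its yellow pinion at about (360,270). The mount board is hidden behind the gripper.

```bash
python3 - <<'E'
from h import *
import pickle
np.set_printoptions(precision=4,suppress=True)
s=pickle.load(open("w1.pkl","rb"));im=cv2.imread("pics/w1.png")
g=cv2.cvtColor(im,cv2.COLOR_BGR2GRAY)
sub=g[172:202,402:434];m=(sub>45).astype(np.uint8)
n,l,st,c=cv2.connectedComponentsWithStats(m)
for k in range(1,n):
    if st[k,4]>20: print(st[k]+[402,172,0,0,0],c[k]+[402,172],onz("wrist",c[k]+[402,172],.19,s))
# stage edges: subpixel along rows
def edge(pts):
    P=np.array([onz("wrist",p,.19,s) for p in pts]);v=np.linalg.svd(P-P.mean(0))[2][0];return P.mean(0),v
far=[]
for y in range(90,215,8):   # right (far) edge dark->bright
    row=g[y,440:530].astype(int);x=440+int(44+ (y-74)*0); 
    xe=449+(y-74)*64/148; r=g[y,int(xe)-8:int(xe)+9].astype(int);k=np.argmax(np.diff(r));far.append((int(xe)-8+k+.5,y))
f=edge(far);ang=np.degrees(np.arctan2(f[1][1],f[1][0]));print("far edge",f,ang%180)
a=np.radians(ang%180);ey=np.array([np.cos(a),np.sin(a),0]);ex=np.array([ey[1],-ey[0],0]);print(ex,ey)
print("corner",onz("wrist",(449,74),.19,s),onz("wrist",(513,222),.19,s))
for h in(np.array([.642,.025,.19]),):
    print("edge x from seat",(f[0]-h)@ex,[ (onz("wrist",q,.19,s)-h)@ey for q in((449,74),(513,222))])
cv2.imwrite("pics/w1c.png",cv2.resize(im[130:300,330:530],(800,680)[:2],interpolation=cv2.INTER_CUBIC)[:600])
E
```

```text
[402 172   7  11  44] [404.0455 175.3636] [0.6256 0.0397 0.19  ]
[409 177  17  18 226] [416.5265 185.4027] [0.6393 0.0283 0.19  ]
far edge (array([0.7071, 0.0618, 0.19  ]), array([ 0.4512, -0.8924,  0.    ])) 116.82278454187934
[0.8924 0.4512 0.    ] [-0.4512  0.8924  0.    ]
corner [0.6688 0.1389 0.19  ] [ 0.7472 -0.0173  0.19  ]
edge x from seat 0.07469075752339106 [np.float64(0.08955514725908567), np.float64(-0.08523827209474147)]
```

View pics/w1c.png

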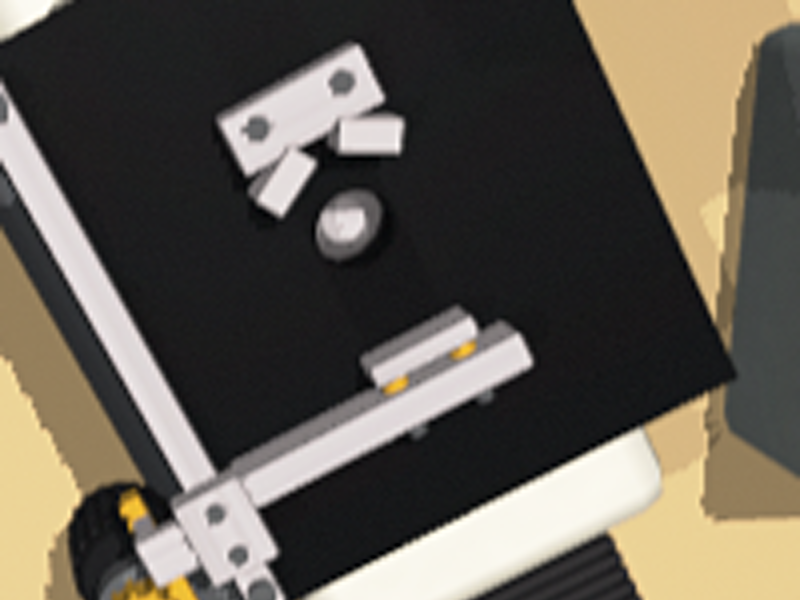

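Call:
jog_arm([
  {"fingers": -1, "xyz": [-5, 1.1, 1], "angular": [0, 0, 0.15]},
  {"fingers": -1, "xyz": [-10, 2.2, 3], "angular": [0, 0, 0.3]},
  {"fingers": -1, "xyz": [-15.5, 3.5, 5], "angular": [0, 0, 0.45]},
  {"fingers": -1, "xyz": [-21, 4.7, 8], "angular": [0, 0, 0.6]},
  {"fingers": -0.7, "xyz": [-26, 5.8, 12], "angular": [0, 0, 0.75]},
  {"fingers": -0.5, "xyz": [-30, 6.7, 16], "angular": [0, 0, 0.9]},
  {"fingers": -0.5, "xyz": [-33.3, 7.5, 20], "angular": [0, 0, 1.0]},
  {"fingers": -0.5, "xyz": [-33.3, 7.5, 24], "angular": [0, 0, 1.0]},
  {"fingers": -0.5, "xyz": [-33.3, 7.5, 24], "angular": [0, 0, 1.0]},
  {"fingers": -0.5, "xyz": [-33.3, 7.5, 24], "angular": [0, 0, 1.0]},
])

```text
clock: 3.4
position: [0.6009, -0.3031, 0.2222]
ee_rot: [3.029, 0.831, 0.002]
force: [-0.9, -0.1, 0.5]
width: 0.749
```

```bash
python3 - <<'E'
from h import *
import pickle
s=arm.observe();im=imaging.get_image("wrist");cv2.imwrite("pics/w2.png",im[:,:,::-1]);pickle.dump(s,open("w2.pkl","wb"))
print(s["clock"],s["position"],s["ee_rot"],s["joints"],s["width"])
print([proj("wrist",np.array([.597,-.308,z]),s) for z in(.042,.012)],proj("wrist",np.array([.537,-.308,.028]),s))
E
```

```text
3.4 [ 0.60087308 -0.30307748  0.22220816] [3.02932150e+00 8.30651881e-01 1.73262569e-03] [-0.0678067   0.58996923  0.76342684  1.47606094 -0.41905298  1.24248536
 -0.28931662] 0.7493032184550085
[array([324.85379592, 215.69875548]), array([324.61754524, 207.91499364])] [292.20661893 265.14013342]
```

View pics/w2.png

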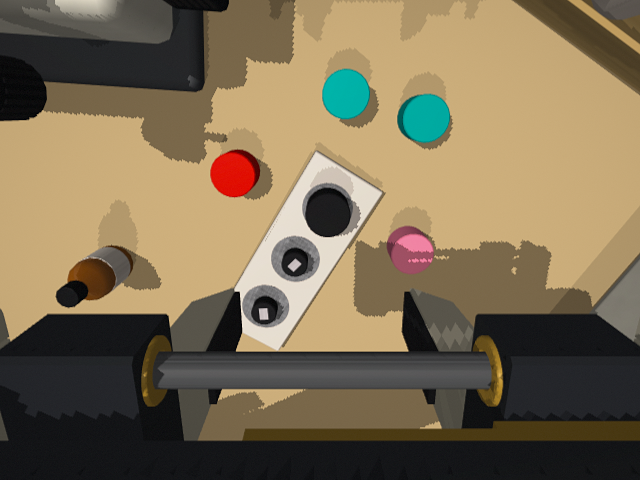

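The mount is at about (328,211) in the wrist view, close to the predicted (325,216). The small ones are at (295,261) and (264,310). I'll fit the mount's top face.

```bash
python3 - <<'E'
from h import *
import pickle
np.set_printoptions(precision=4,suppress=True)
s=pickle.load(open("w2.pkl","rb"));im=cv2.imread("pics/w2.png").astype(int).sum(2)
m=np.zeros(im.shape,np.uint8);m[175:250,290:365]=(im[175:250,290:365]<150)
n,l,st,c=cv2.connectedComponentsWithStats(m);k=1+np.argmax(st[1:,4]);print(st[k],c[k])
cs,_=cv2.findContours((l==k).astype(np.uint8),cv2.RETR_EXTERNAL,cv2.CHAIN_APPROX_NONE)
print(cv2.minEnclosingCircle(cs[0]))
e=cv2.fitEllipse(cs[0]);print(e)
for z in(.027,.034,.042):print(z,onz("wrist",c[k],z,s))
# projected extent of a cylinder r20 at estimate centre: compare silhouette centroid
P0=np.array([.597,-.308]);
for it in range(3):
    t=np.linspace(0,2*np.pi,72);pts=[proj("wrist",np.array([P0[0]+.02*np.cos(a),P0[1]+.02*np.sin(a),z]),s) for a in t for z in(.012,.042)]
    hull=cv2.convexHull(np.array(pts,np.float32));M=cv2.moments(hull);q=np.array([M["m10"],M["m01"]])/M["m00"]
    P0=P0+(onz("wrist",c[k],.03,s)-onz("wrist",q,.03,s))[:2]
print("centre",P0,cv2.boundingRect(hull));print(local([*P0,.043],s))
T=R.from_rotvec(s["ee_rot"]).as_matrix();print(T)
E
```

```text
[ 306  188   45   49 1739] [327.5618 212.0995]
((327.0422668457031, 211.99295043945312), 24.331174850463867)
((327.5729064941406, 212.10548400878906), (44.0849723815918, 48.31516647338867), 175.53163146972656)
0.027 [ 0.598  -0.3104  0.027 ]
0.034 [ 0.5994 -0.3095  0.034 ]
0.042 [ 0.601  -0.3084  0.042 ]
centre [ 0.5986 -0.31  ] (304, 186, 47, 52)
[-0.5643  0.4636 17.9206]
[[ 0.8601  0.5101  0.0012]
 [ 0.5101 -0.8601 -0.0001]
 [ 0.0009  0.0007 -1.    ]]
```

Call:
jog_arm([
  {"fingers": -0.5, "xyz": [-0.5, 0.5, 6], "angular": [0, 0, 0]},
  {"fingers": -0.5, "xyz": [-0.5, 0.5, 11.5], "angular": [0, 0, 0]},
  {"fingers": -0.5, "xyz": [-0.5, 0.5, 15.5], "angular": [0, 0, 0]},
  {"fingers": -0.5, "xyz": [-0.5, 0.5, 17.9], "angular": [0, 0, 0]},
  {"fingers": -0.5, "xyz": [-0.5, 0.5, 17.9], "angular": [0, 0, 0]},
  {"fingers": -0.5, "xyz": [-0.5, 0.5, 17.9], "angular": [0, 0, 0]},
  {"fingers": 1, "xyz": [-0.5, 0.5, 17.9], "angular": [0, 0, 0]},
  {"fingers": 1, "xyz": [-0.5, 0.5, 17.9], "angular": [0, 0, 0]},
  {"fingers": 1, "xyz": [-0.5, 0.5, 17.9], "angular": [0, 0, 0]},
  {"fingers": 1, "xyz": [-0.5, 0.5, 17.9], "angular": [0, 0, 0]},
  {"fingers": 1, "xyz": [-0.5, 0.5, 17.9], "angular": [0, 0, 0]},
], grip_force=20)

```text
clock: 4.82
position: [0.5977, -0.3109, 0.042]
ee_rot: [-3.031, -0.827, 0.0]
force: [-0.8, 0.4, -0.0]
width: 0.257
```

The opening is 0.257, about 24 mm, which is less than the 40 mm diameter. I'll look before doing anything else.

```bash
python3 - <<'E'
from h import *
import pickle
s=arm.observe();im=imaging.get_image("wrist");pickle.dump(s,open("w3.pkl","wb"))
t=imaging.get_image("top");a=cv2.resize(t[180:290,380:500,::-1],(320,293),interpolation=cv2.INTER_CUBIC)
sc=imaging.get_image("scene");b=cv2.resize(sc[250:370,110:240,::-1],(320,295),interpolation=cv2.INTER_CUBIC)
c=np.zeros((590,800,3),np.uint8);c[:360,:480]=cv2.resize(im[:,:,::-1],(480,360));c[:293,480:]=a;c[295:590,480:]=b
cv2.imwrite("pics/w3.png",c)
print(s["clock"],s["position"],s["width"])
E
```

```text
4.825 [ 0.5976983  -0.31085167  0.0419903 ] 0.25745737712906225
```

View pics/w3.png

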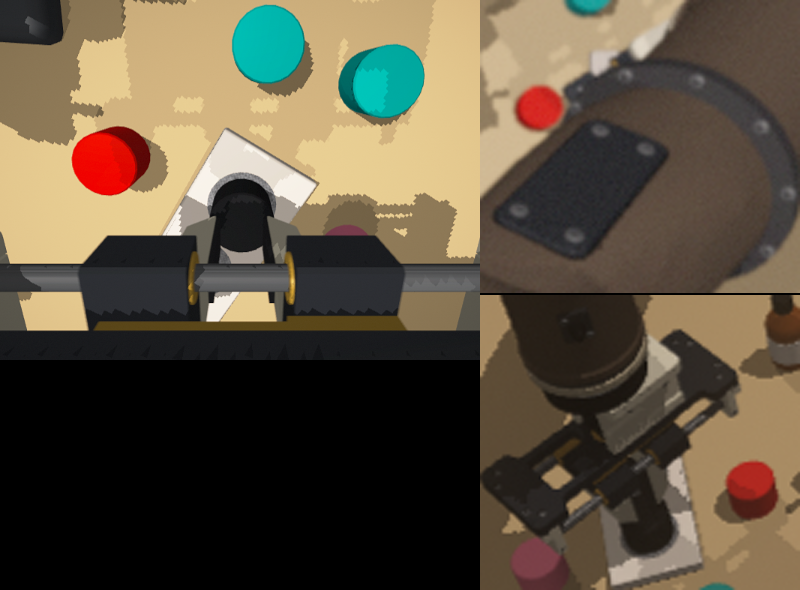

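```bash
python3 - <<'E'
from h import *
import pickle
s=arm.observe();im=imaging.get_image("wrist")[:,:,::-1].copy();cv2.imwrite("pics/w4full.png",im)
print(s["clock"],s["width"],s["force"])
C=np.array([.598,-.31]);t=np.linspace(0,2*np.pi,40)
for z,col in((.042,(0,255,0)),(.012,(0,0,255))):
    for a in t: cv2.circle(im,tuple(int(v) for v in proj("wrist",np.array([C[0]+.02*np.cos(a),C[1]+.02*np.sin(a),z]),s)),0,col,-1)
c=np.clip(im[200:420,200:460].astype(float)*1.6,0,255).astype(np.uint8)
cv2.imwrite("pics/w4.png",cv2.resize(c,(700,592),interpolation=cv2.INTER_NEAREST))
E
```

```text
4.975 0.1248572739100649 [-0.0471799   0.23937961  0.54123884]
```

View pics/w4.png

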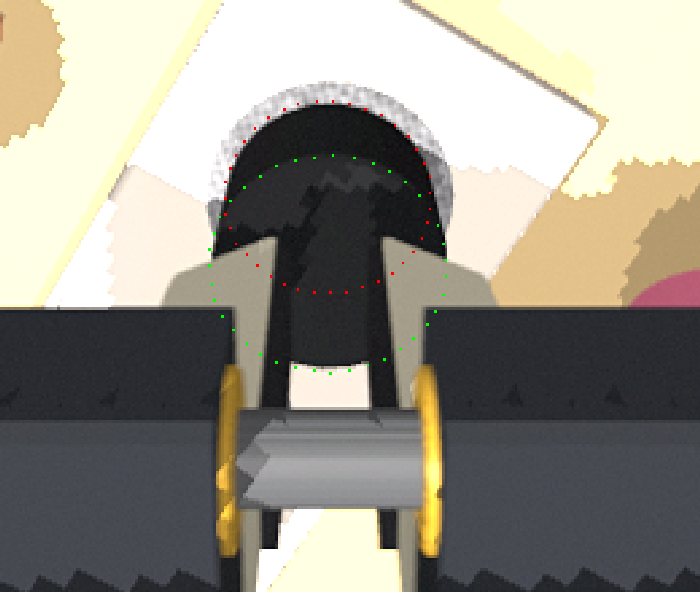

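The overlay puts the specimen at (0.598,-0.310), 12–42 mm high, so that measurement holds. The fingers are closing above its top (the opening is now 0.125), so the tips sit higher relative to the TCP than I assumed. The visible tip corner at row 288 implies a tool z of about -8 mm, not +17 mm. I'll reopen and go down in small steps, watching the force.

Call:
jog_arm([
  {"fingers": -0.5, "xyz": [0, 0, 0], "angular": [0, 0, 0]},
  {"fingers": -0.5, "xyz": [0, 0, 0], "angular": [0, 0, 0]},
  {"fingers": -0.5, "xyz": [0, 0, 0], "angular": [0, 0, 0]},
  {"fingers": -0.5, "xyz": [0, 0, 0], "angular": [0, 0, 0]},
  {"fingers": -0.5, "xyz": [0, 0, 0], "angular": [0, 0, 0]},
  {"fingers": -0.5, "xyz": [0, 0, 0], "angular": [0, 0, 0]},
  {"fingers": -0.5, "xyz": [0, 0, 0], "angular": [0, 0, 0]},
])

```text
clock: 5.9
position: [0.5978, -0.3109, 0.042]
ee_rot: [-3.031, -0.827, -0.0]
force: [-0.0, -0.3, -0.0]
width: 0.741
```

```bash
python3 - <<'E'
from h import *
import pickle
np.set_printoptions(precision=4,suppress=True)
s=arm.observe();im=imaging.get_image("wrist")[:,:,::-1].copy();sc=imaging.get_image("scene")[:,:,::-1].copy();cv2.imwrite("pics/w5full.png",im)
print(s["position"],s["width"],s["force"])
# predicted tip corners for stated geometry (z=.017) and guess (-.008), half opening h
T=R.from_rotvec(s["ee_rot"]).as_matrix();h=s["width"]*.046
for z,col in((.017,(255,0,255)),(-.008,(255,255,0))):
    for x in(.0095,-.0095):
        for y in(h,-h):
            P=s["position"]+T@np.array([x,y,z])
            for n,i in(("wrist",im),("scene",sc)): cv2.circle(i,tuple(int(round(v)) for v in proj(n,P,s)),1,col,-1)
c=np.zeros((600,800,3),np.uint8);a=im[230:390,190:460];c[:300,:506]=cv2.resize(a,(506,300),interpolation=cv2.INTER_NEAREST)
b=np.clip(sc[270:370,110:243].astype(float)*1.8,0,255).astype(np.uint8);c[300:,:400]=cv2.resize(b,(400,300),interpolation=cv2.INTER_NEAREST)
cv2.imwrite("pics/w5.png",c)
E
```

```text
[ 0.5978 -0.3109  0.042 ] 0.7405353870521706 [-0.0341 -0.3105 -0.0331]
```

View pics/w5.png

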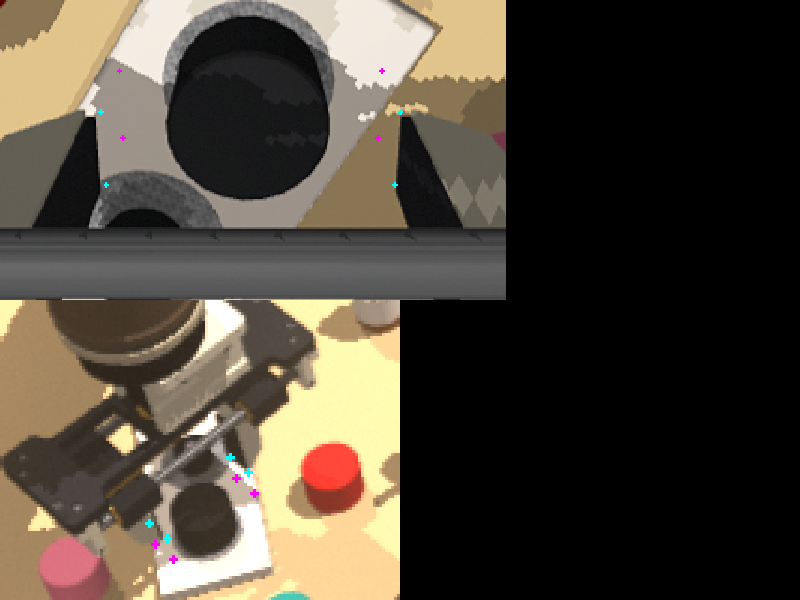

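In both views the pad corners match tool z = -8 mm (the cyan marks), by row and by apparent spacing. So the real tips are about 25 mm short of the stated position. I'll go down 2.4 cm in two stages and check the force.

Call:
jog_arm([
  {"fingers": -0.5, "xyz": [0, 0, 0.6], "angular": [0, 0, 0]},
  {"fingers": -0.5, "xyz": [0, 0, 1.2], "angular": [0, 0, 0]},
  {"fingers": -0.5, "xyz": [0, 0, 1.4], "angular": [0, 0, 0]},
  {"fingers": -0.5, "xyz": [0, 0, 1.4], "angular": [0, 0, 0]},
])

```text
clock: 6.5
position: [0.5975, -0.3108, 0.0277]
ee_rot: [-3.031, -0.827, 0.001]
force: [0.9, -0.1, 0.6]
width: 0.75
```

Call:
jog_arm([
  {"fingers": -0.5, "xyz": [0, 0, 0.4], "angular": [0, 0, 0]},
  {"fingers": -0.5, "xyz": [0, 0, 0.8], "angular": [0, 0, 0]},
  {"fingers": -0.5, "xyz": [0, 0, 1.0], "angular": [0, 0, 0]},
  {"fingers": 1, "xyz": [0, 0, 1.0], "angular": [0, 0, 0]},
  {"fingers": 1, "xyz": [0, 0, 1.0], "angular": [0, 0, 0]},
  {"fingers": 1, "xyz": [0, 0, 1.0], "angular": [0, 0, 0]},
  {"fingers": 1, "xyz": [0, 0, 1.0], "angular": [0, 0, 0]},
  {"fingers": 1, "xyz": [0, 0, 1.0], "angular": [0, 0, 0]},
  {"fingers": 1, "xyz": [0, 0, 1.0], "angular": [0, 0, 0]},
], grip_force=20)

```text
clock: 7.62
position: [0.5979, -0.3109, 0.0181]
ee_rot: [3.031, 0.827, 0.0]
force: [-1.0, -0.1, 1.1]
width: 0.417
```

Gripped: the opening is 0.417 (about 39 mm). Next I lift it and carry it to above the stage.

Call:
jog_arm([
  {"fingers": 1, "xyz": [0, 0, -2], "angular": [0, 0, 0]},
  {"fingers": 1, "xyz": [0, 0, -7], "angular": [0, 0, 0]},
  {"fingers": 1, "xyz": [0, 0, -13], "angular": [0, 0, 0]},
  {"fingers": 1, "xyz": [1, -1, -19], "angular": [0, 0, -0.1]},
  {"fingers": 1, "xyz": [3, -4, -24], "angular": [0, 0, -0.25]},
  {"fingers": 1, "xyz": [6, -8, -28], "angular": [0, 0, -0.4]},
  {"fingers": 1, "xyz": [9.5, -12, -28], "angular": [0, 0, -0.58]},
  {"fingers": 1, "xyz": [12.5, -16, -28], "angular": [0, 0, -0.76]},
  {"fingers": 1, "xyz": [15.5, -20, -28], "angular": [0, 0, -0.94]},
  {"fingers": 1, "xyz": [18, -23, -28], "angular": [0, 0, -1.12]},
  {"fingers": 1, "xyz": [20, -25.5, -28], "angular": [0, 0, -1.3]},
  {"fingers": 1, "xyz": [20.9, -26.3, -28], "angular": [0, 0, -1.48]},
])

```text
clock: 9.12
position: [0.644, 0.0244, 0.2991]
ee_rot: [1.669, 2.661, 0.001]
force: [-0.3, -0.5, -0.5]
width: 0.42
```

Call:
jog_arm([
  {"fingers": 1, "xyz": [0, 0, 2], "angular": [0, 0, -0.03]},
  {"fingers": 1, "xyz": [0, 0, 5], "angular": [0, 0, -0.03]},
  {"fingers": 1, "xyz": [0, 0, 5], "angular": [0, 0, -0.03]},
  {"fingers": 1, "xyz": [0, 0, 5], "angular": [0, 0, -0.03]},
])

```text
clock: 9.62
position: [0.6446, 0.0215, 0.2497]
ee_rot: [1.641, 2.678, 0.001]
force: [0.7, -0.3, -1.3]
width: 0.42
```

```bash
python3 - <<'E'
from h import *
import pickle
np.set_printoptions(precision=4,suppress=True)
s=arm.observe();im=imaging.get_image("wrist")[:,:,::-1].copy();cv2.imwrite("pics/w6.png",im);pickle.dump(s,open("w6.pkl","wb"))
T=R.from_rotvec(s["ee_rot"]).as_matrix();print(s["clock"],s["position"],s["width"],T[:,1],s["joints"],local([.6432,.0217,.2]))
S=np.array([.6405,.027,.19]);a=np.radians(117);ey=np.array([np.cos(a),np.sin(a),0]);ex=np.array([ey[1],-ey[0],0])
for lx,ly in((75,90),(-75,90),(75,-90)): print(lx,ly,proj("wrist",S+ex*lx/1e3+ey*ly/1e3,s))
# overlay: mount in hand top/bottom, V jaw front corners (x±20,y 9,z 16)
for lx,ly,z,col in((20,9,16,(0,0,255)),(-20,9,16,(0,0,255)),(0,0,0,(0,255,0)),(-59,0,21,(255,0,0)),(75,90,0,(0,255,255)),(-75,90,0,(0,255,255))):
    cv2.circle(im,tuple(int(round(v)) for v in proj("wrist",S+(ex*lx+ey*ly)/1e3+[0,0,z/1e3],s)),2,col,-1)
cv2.imwrite("pics/w6o.png",im)
E
```

```text
9.625 [0.6446 0.0215 0.2497] 0.4201408395375467 [0.8909 0.4541 0.0013] [-0.3736  0.455   0.3921  1.4946 -0.1792  1.226   0.5142] [ 0.0979 -0.1551  4.992 ]
75 90 [462.5389  81.0783]
-75 90 [174.1567  80.981 ]
75 -90 [433.9765 376.3181]
```

View pics/w6o.png

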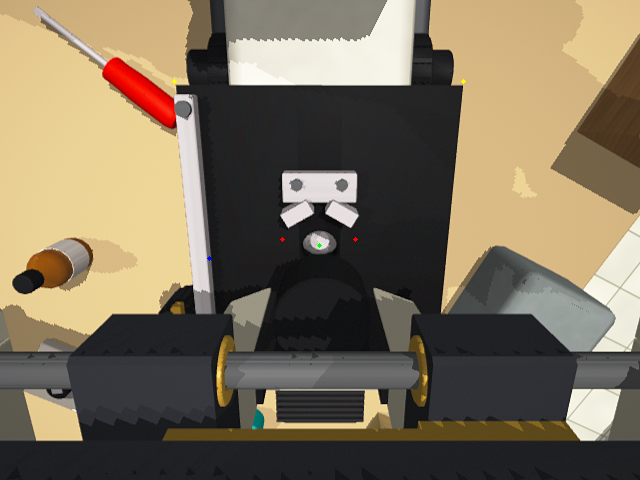

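The view shows the specimen held just before the hole at (320,242), against a prediction of (319,245). The V jaw is centred at column 320 with its tips at about row 227, so it is set to the +y side. The pinion and knob are behind the fingers at (180,300). I'm aiming for about 4 mm short of nominal, which is nearly midway between the jaws, and will lower by force.

Call:
jog_arm([
  {"fingers": 1, "xyz": [0.2, -0.15, 2], "angular": [0, 0, 0]},
  {"fingers": 1, "xyz": [0.2, -0.15, 4], "angular": [0, 0, 0]},
  {"fingers": 1, "xyz": [0.2, -0.15, 4.9], "angular": [0, 0, 0]},
  {"fingers": 1, "xyz": [0.2, -0.15, 5.1], "angular": [0, 0, 0]},
  {"fingers": 1, "xyz": [0.2, -0.15, 5.1], "angular": [0, 0, 0]},
])

```text
clock: 10.3
position: [0.6425, 0.0229, 0.1979]
ee_rot: [1.64, 2.678, 0.001]
force: [-0.4, 0.7, -0.5]
width: 0.418
```

Call:
jog_arm([
  {"fingers": 1, "xyz": [0, 0, 0.1], "angular": [0, 0, 0]},
  {"fingers": 1, "xyz": [0, 0, 0.2], "angular": [0, 0, 0]},
  {"fingers": 1, "xyz": [0, 0, 0.2], "angular": [0, 0, 0]},
])

```text
clock: 10.68
position: [0.6424, 0.0229, 0.1961]
ee_rot: [1.64, 2.678, 0.002]
force: [-2.5, 0.1, 3.8]
width: 0.418
```

Contact at 3.8 N. I'll open only partly and then rise.

Call:
jog_arm([
  {"fingers": -0.2, "xyz": [0, 0, 0], "angular": [0, 0, 0]},
  {"fingers": -0.2, "xyz": [0, 0, 0], "angular": [0, 0, 0]},
  {"fingers": -0.2, "xyz": [0, 0, 0], "angular": [0, 0, 0]},
  {"fingers": -0.2, "xyz": [0, 0, 0], "angular": [0, 0, 0]},
  {"fingers": -0.2, "xyz": [0, 0, -1], "angular": [0, 0, 0]},
  {"fingers": -0.2, "xyz": [0, 0, -4], "angular": [0, 0, 0]},
  {"fingers": -0.2, "xyz": [0, 0, -10], "angular": [0, 0, 0]},
  {"fingers": -0.2, "xyz": [0, 0, -13], "angular": [0, 0, 0]},
  {"fingers": -0.2, "xyz": [-3, 0, -16], "angular": [0, 0, 0]},
  {"fingers": -0.2, "xyz": [-6, 0, -16], "angular": [0, 0, 0]},
  {"fingers": -0.2, "xyz": [-6, 0, -16], "angular": [0, 0, 0]},
])

```text
clock: 12.05
position: [0.6696, -0.0337, 0.3558]
ee_rot: [1.645, 2.674, -0.001]
force: [-0.2, 0.3, -0.3]
width: 0.604
```

```bash
python3 - <<'E'
from h import *
import pickle
np.set_printoptions(precision=4,suppress=True)
s=arm.observe();im=imaging.get_image("wrist")[:,:,::-1].copy();cv2.imwrite("pics/w7.png",im);pickle.dump(s,open("w7.pkl","wb"))
print(s["clock"],s["position"],s["width"])
S=np.array([.6405,.027,.19]);a=np.radians(117);ey=np.array([np.cos(a),np.sin(a),0]);ex=np.array([ey[1],-ey[0],0])
# knob / pinion: gold blobs, steel, far corners
hsv=cv2.cvtColor(im,cv2.COLOR_BGR2HSV);K=S-.103*ex-.075*ey
print("K",K,"proj pinion top",proj("wrist",np.array([*K[:2],.2]),s),"knob",proj("wrist",np.array([*K[:2],.154]),s))
x,y=proj("wrist",np.array([*K[:2],.17]),s).astype(int);x0,y0=max(0,x-70),max(0,y-70)
g=cv2.inRange(hsv[y0:y0+140,x0:x0+140],(15,140,120),(32,255,255));n,l,st,c=cv2.connectedComponentsWithStats(g)
for k in range(1,n):
    if st[k,4]>15: print("gold",st[k,:]+[x0,y0,0,0,0],c[k]+[x0,y0])
b=(im[150:330,240:400].astype(int).sum(2)<130).astype(np.uint8)
for (lx,ly,z,col) in [(0,-4+20*0,30,(0,255,0)),(20,9,16,(0,0,255)),(-103,-75,-14,(255,0,255)),(-103,-75,-36,(255,0,255)),(75,90,0,(0,255,255))]:
    cv2.circle(im,tuple(int(round(v)) for v in proj("wrist",S+(ex*lx+ey*ly)/1e3+[0,0,z/1e3],s)),2,col,-1)
# mount outline at top, seat y=-4
for t in np.linspace(0,6.28,30):
    cv2.circle(im,tuple(int(round(v)) for v in proj("wrist",S+(ex*20*np.cos(t)+ey*(-4+20*np.sin(t)))/1e3+[0,0,.03],s)),0,(0,255,0),-1)
t=imaging.get_image("top")[:,:,::-1];cv2.imwrite("pics/t7.png",t)
c=np.zeros((600,800,3),np.uint8);c[:480,:640]=im
cv2.imwrite("pics/w7o.png",cv2.resize(im,(800,600),interpolation=cv2.INTER_CUBIC))
E
```

```text
12.05 [ 0.6696 -0.0337  0.3558] 0.6038662455259005
K [ 0.5828 -0.0866  0.19  ] proj pinion top [197.3228 225.4273] knob [211.6181 212.0473]
gold [211 181   9   8  57] [215.0175 184.5088]
gold [190 209  36  47 797] [209.271  226.7478]
```

```bash
python3 - <<'E'
from h import *
import pickle
s=pickle.load(open("w7.pkl","rb"));im=cv2.imread("pics/w7.png");h=cv2.cvtColor(im,cv2.COLOR_BGR2HSV).astype(int)
def ch(p):
    H,S,V=p
    if 18<=H<=32 and S>190 and V>110:return 'G'
    if V<55:return '#'
    if S<40 and V>110:return 'o'
    if S<60:return '-'
    return '.' 
for y in range(165,300,2):print(y,''.join(ch(h[y,x]) for x in range(140,270,1)))
E
```

```text
165 ..........................................................................................ooooooooooooo-##########################
167 ..........................................................................................ooooooooooooo--#########################
169 ..........................................................................................ooooooooooooo--#########################
171 ..........................................................................................ooooooooooooo--#########################
173 ..........................................................................................-oooooooooooo--#########################
175 ...........................................................................................oooooooooooo--#########################
177 ...........................................................................................oooooooooooo--#########################
179 ...........................................................................................ooooooooooooo-#########################
181 ................
[... 7379 characters left out ...]
--ooo-...................
291 ooooooooooooooooooooooooo-.........................................................................--oo----o---...................
293 oooooooooooooooooooooooooooooo-..............................................................--ooo-------o---o######..............
295 ooooooooooooooooooooooooooooooooooo-....................................................---oo---------------o-######..............
297 ooooooooooooooooooooooooooooooooooo-----.........................................---o--o-o-------------------#######..............
299 oooooooooooooooooooooooooooooooooooooo-------................................-----------------------------o-########..............
```

```bash
python3 - <<'E'
from h import *
import pickle
np.set_printoptions(precision=4,suppress=True)
def gold(f,x0,x1,y0,y1):
    im=cv2.imread(f)[y0:y1,x0:x1];g=cv2.inRange(cv2.cvtColor(im,cv2.COLOR_BGR2HSV),(14,130,80),(34,255,255))
    g=cv2.morphologyEx(g,cv2.MORPH_OPEN,np.ones((5,5),np.uint8)) if f=="pics/top0.png" else g
    for y in range(0,y1-y0):print(y+y0,''.join('#' if v else '.' for v in g[y]))
gold("pics/t7.png",335,372,195,222);gold("pics/scene0.png",265,295,248,275)
s=pickle.load(open("w7.pkl","rb"))
t=(355.3,210);r7=ray("wrist",(201.5,222.5),s)
print(two(ray("top",t),r7))
print(two(ray("scene",(277,256.5)),r7))
for z in(.185,.19,.2):print(z,onz("wrist",(201.5,222.5),z,s),onz("top",t,z),onz("scene",(277,256.5),z))
E
```

```text
195 .....................................
196 .....................................
197 .....................................
198 .....................................
199 .....................................
200 .....................................
201 .....................................
202 .....................................
203 .....................................
204 .....................................
205 .....................................
206 .....................................
207 .....................................
208 .....................................
209 .....................................
210 .....................................
211 .....................................
212 .....................................
213 .....................................
214 .....................................
215 .....................................
216 .....................................
217 .....................................
218 .....................................
219 .....................................
220 .....................................
221 ....
[... 671 characters left out ...]
.....#######...............
267 ........#####.................
268 ......######..................
269 ....######....................
270 ....#####.....................
271 .....###......................
272 ..............................
273 ..............................
274 ..............................
(array([ 0.5826, -0.0879,  0.1857]), np.float64(0.0005333699469633948))
(array([ 0.5827, -0.0878,  0.1886]), np.float64(0.0017493389436215028))
0.185 [ 0.5827 -0.0884  0.185 ] [ 0.5826 -0.0878  0.185 ] [ 0.5787 -0.0878  0.185 ]
0.19 [ 0.5834 -0.0865  0.19  ] [ 0.5817 -0.0873  0.19  ] [ 0.5831 -0.0886  0.19  ]
0.2 [ 0.5849 -0.0827  0.2   ] [ 0.58   -0.0862  0.2   ] [ 0.5919 -0.0904  0.2   ]
```

Triangulation puts the pinion and knob axis at (0.5827,-0.0878), within 1.5 mm of the nominal layout, so I trust it. Next I compute the grip poses on the knob: tool heading ψ at 45° down, with the knob axis 12 mm behind the real fingertips.

```bash
cat >> h.py <<'E'
K=np.array([.5827,-.0877,.132])
def pose(psi,back=0.,ax=-.020,tilt=45,dz=0.):   # knob axis at tool z=ax when back=0
    p,t=np.radians(psi),np.radians(tilt);f=np.array([np.cos(p),np.sin(p),0]);u=np.array([0,0,1.])
    z=f*np.sin(t)-u*np.cos(t);x=f*np.cos(t)+u*np.sin(t);return K+[0,0,dz]-(ax+back)*z,np.stack([x,np.cross(z,x),z],1)
def rel(P,M,s):
    T=R.from_rotvec(s["ee_rot"]).as_matrix();return 100*T.T@(P-s["position"]),R.from_matrix(T.T@M).as_rotvec()
E
python3 - <<'E'
from h import *
np.set_printoptions(precision=3,suppress=True)
s=arm.observe()
for b in(.22,.10):
    P,M=pose(15,b);print(P,*rel(P,M,s))
P,M=pose(15,.1);x,r=rel(P,M,s);print(np.degrees(np.linalg.norm(r)))
E
```

```text
[ 0.446 -0.124  0.273] [  1.754 -24.14    8.176] [-0.695  0.562  1.677]
[ 0.528 -0.102  0.189] [ -0.016 -15.842  16.662] [-0.695  0.562  1.677]
108.9059046016448
```

Call:
jog_arm([
  {"fingers": -0.35, "xyz": [0.2, -3, 0], "angular": [-0.06, 0.05, 0.15]},
  {"fingers": -0.35, "xyz": [0.4, -6, 0], "angular": [-0.12, 0.1, 0.29]},
  {"fingers": -0.35, "xyz": [0.6, -9.5, 0], "angular": [-0.18, 0.14, 0.43]},
  {"fingers": -0.35, "xyz": [0.8, -13, 0], "angular": [-0.24, 0.19, 0.57]},
  {"fingers": -0.35, "xyz": [1, -17, 0], "angular": [-0.3, 0.24, 0.71]},
  {"fingers": -0.35, "xyz": [1.3, -20, 0], "angular": [-0.36, 0.29, 0.86]},
  {"fingers": -0.35, "xyz": [1.5, -23, 1], "angular": [-0.42, 0.34, 1.01]},
  {"fingers": -0.35, "xyz": [1.7, -24.1, 2], "angular": [-0.48, 0.39, 1.16]},
  {"fingers": -0.35, "xyz": [1.7, -24.1, 4], "angular": [-0.54, 0.44, 1.31]},
  {"fingers": -0.35, "xyz": [1.7, -24.1, 6], "angular": [-0.6, 0.49, 1.46]},
  {"fingers": -0.35, "xyz": [1.7, -24.1, 8], "angular": [-0.66, 0.53, 1.6]},
  {"fingers": -0.35, "xyz": [1.7, -24.1, 8.2], "angular": [-0.695, 0.562, 1.677]},
])

```text
clock: 13.65
position: [0.4454, -0.123, 0.2714]
ee_rot: [-2.788, -0.364, -1.153]
force: [0.1, -0.1, 0.9]
width: 0.672
```

```bash
python3 - <<'E'
from h import *
np.set_printoptions(precision=3,suppress=True)
s=arm.observe();print(s["clock"],s["position"],s["joints"],s["width"])
for b in(.22,.10,0):
    P,M=pose(15,b);print(P,*rel(P,M,s))
E
```

```text
13.65 [ 0.445 -0.123  0.271] [-0.127 -0.208  0.643  2.439 -1.002  0.495  0.047] 0.6716933218116113
[ 0.446 -0.124  0.273] [ 0.165  0.141 -0.118] [-0.002  0.001 -0.003]
[ 0.528 -0.102  0.189] [ 0.172  0.163 11.882] [-0.002  0.001 -0.003]
[ 0.596 -0.084  0.118] [ 0.178  0.181 21.882] [-0.002  0.001 -0.003]
```

Call:
jog_arm([
  {"fingers": -0.35, "xyz": [0.2, 0.2, 5], "angular": [0, 0, 0]},
  {"fingers": -0.35, "xyz": [0.2, 0.2, 10], "angular": [0, 0, 0]},
  {"fingers": -0.35, "xyz": [0.2, 0.2, 14.9], "angular": [0, 0, 0]},
  {"fingers": -0.35, "xyz": [0.2, 0.2, 14.9], "angular": [0, 0, 0]},
  {"fingers": -0.35, "xyz": [0.2, 0.2, 14.9], "angular": [0, 0, 0]},
])

```text
clock: 14.28
position: [0.4932, -0.0854, 0.2229]
ee_rot: [-2.8, -0.381, -1.108]
force: [0.1, 0.9, 0.5]
width: 0.675
```

```bash
python3 - <<'E'
from h import *
import pickle
np.set_printoptions(precision=3,suppress=True)
s=arm.observe();im=imaging.get_image("wrist")[:,:,::-1].copy();cv2.imwrite("pics/w8.png",im);pickle.dump(s,open("w8.pkl","wb"))
print(s["clock"],s["position"],s["width"],s["joints"],s["force"]);P,M=pose(15,0);print(*rel(P,M,s))
T=R.from_rotvec(s["ee_rot"]).as_matrix();ey=T[:,1]
for z,col in((-.022,(255,0,255)),(.022,(255,0,255)),(.036,(255,255,0))):
    for y in(-.018,0,.018): cv2.circle(im,tuple(int(round(v)) for v in proj("wrist",K+[0,0,z]+y*ey,s)),2,col,-1)
cv2.circle(im,tuple(int(round(v)) for v in proj("wrist",np.array([*K[:2],.188]),s)),2,(0,0,255),-1)
cv2.imwrite("pics/w8o.png",np.clip(im.astype(float)*1.6,0,255).astype(np.uint8))
E
```

```text
14.275 [ 0.493 -0.085  0.223] 0.6748245315592756 [-0.948 -0.253  1.235  2.485 -1.031  0.21   0.017] [0.067 0.87  0.478]
[ 0.086  2.714 14.471] [-0.012  0.031  0.003]
```

View pics/w8o.png

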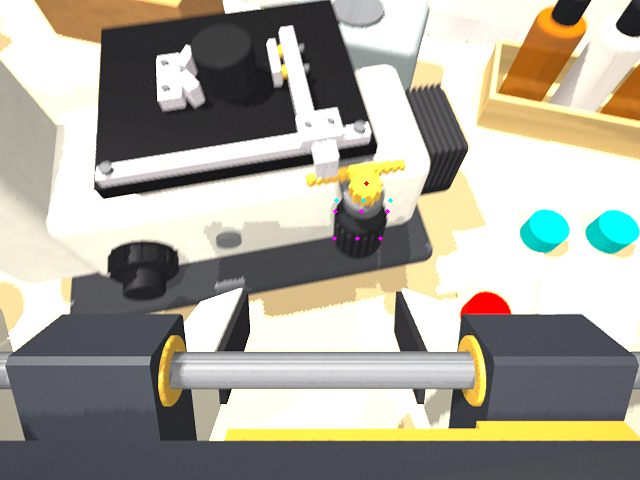

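The view shows the specimen standing upright between the open jaws, touching neither. The knob outline at columns 335–386 matches the projection. But heading ψ=15° is at the joint limits (j6 and j3), so I'll use headings nearer the recommended 72°. Backing off to a heading of 55°.

```bash
python3 - <<'E'
from h import *
np.set_printoptions(precision=3,suppress=True)
s=arm.observe()
for b in(.18,.10):
    P,M=pose(55,b);print(P,*rel(P,M,s))
E
```

```text
[ 0.518 -0.18   0.245] [ 1.675  9.819 -1.784] [ 0.472  0.032 -0.499]
[ 0.55  -0.134  0.189] [1.01  6.274 5.357] [ 0.472  0.032 -0.499]
```

Call:
jog_arm([
  {"fingers": -0.35, "xyz": [0.4, 2.5, -3], "angular": [0.1, 0.01, -0.1]},
  {"fingers": -0.35, "xyz": [0.8, 5, -3], "angular": [0.2, 0.01, -0.2]},
  {"fingers": -0.35, "xyz": [1.2, 7.5, -3], "angular": [0.3, 0.02, -0.3]},
  {"fingers": -0.35, "xyz": [1.7, 9.8, -1.8], "angular": [0.4, 0.03, -0.4]},
  {"fingers": -0.35, "xyz": [1.7, 9.8, -1.8], "angular": [0.472, 0.032, -0.5]},
  {"fingers": -0.35, "xyz": [1.7, 9.8, -1.8], "angular": [0.472, 0.032, -0.5]},
  {"fingers": -0.35, "xyz": [1.7, 9.8, -1.8], "angular": [0.472, 0.032, -0.5]},
])

```text
clock: 15.2
position: [0.5202, -0.1859, 0.2464]
ee_rot: [-2.326, -1.208, -0.971]
force: [-0.9, 0.2, -0.3]
width: 0.672
```

```bash
python3 - <<'E'
from h import *
np.set_printoptions(precision=3,suppress=True)
s=arm.observe();print(s["clock"],s["position"],s["joints"])
for psi,b in((55,.18),(55,.10),(55,0)):
    P,M=pose(psi,b);print(P,*rel(P,M,s))
E
```

```text
15.2 [ 0.52  -0.186  0.246] [ 0.068  0.539  0.984  1.925 -1.125  1.541  0.888]
[ 0.518 -0.18   0.245] [ 0.135 -0.516  0.306] [ 0.01  -0.001  0.002]
[ 0.55  -0.134  0.189] [ 0.128 -0.597  8.305] [ 0.01  -0.001  0.002]
[ 0.591 -0.076  0.118] [ 0.119 -0.698 18.305] [ 0.01  -0.001  0.002]
```

Call:
jog_arm([
  {"fingers": -0.35, "xyz": [0.1, -0.5, 4], "angular": [0.01, 0, 0]},
  {"fingers": -0.35, "xyz": [0.1, -0.6, 8.3], "angular": [0.01, 0, 0]},
  {"fingers": -0.35, "xyz": [0.1, -0.65, 12], "angular": [0.01, 0, 0]},
  {"fingers": -0.35, "xyz": [0.1, -0.65, 12], "angular": [0.01, 0, 0]},
])

```text
clock: 15.7
position: [0.5635, -0.1067, 0.1626]
ee_rot: [-2.315, -1.209, -0.96]
force: [-0.3, -0.1, 0.3]
width: 0.675
```

```bash
python3 - <<'E'
from h import *
np.set_printoptions(precision=3,suppress=True)
s=arm.observe();print(s["clock"],s["position"],s["joints"])
for psi,b in((55,0),):
    P,M=pose(psi,b);print(P,*rel(P,M,s))
E
```

```text
15.7 [ 0.563 -0.107  0.163] [-0.029  0.626  0.881  2.04  -1.29   1.387  0.956]
[ 0.591 -0.076  0.118] [-0.292  0.51   6.039] [-0.004 -0.002  0.001]
```

```bash
cat > kin.py <<'E'
import numpy as np,itertools,pickle
from scipy.optimize import least_squares
from scipy.spatial.transform import Rotation as R
D=[([-1.32460728,.43522282,.02496708,1.57406821,-.01161352,1.13400557,-.07513962],[.21346968,.58686273,.21425619],[-.545247801,-3.09376716,.00243797846])]
for f in("w1","w2","w6","w7","w8","now"):
    try:s=pickle.load(open(f+".pkl","rb"));D.append((s["joints"],s["position"],s["ee_rot"]))
    except Exception as e:pass
D+=[([-.127,-.208,.643,2.439,-1.002,.495,.047],[.4454,-.123,.2714],[-2.788,-.364,-1.153]),([.068,.539,.984,1.925,-1.125,1.541,.888],[.5202,-.1859,.2464],[-2.326,-1.208,-.971])]
AX="zyzyzyz"
def chain(q,sg,off):
    return [R.from_euler(a,s*v) for a,s,v in zip(AX,sg,q)]
def fitR(sg):
    # R_i = C_i R0 ; best R0 = mean
    C=[np.linalg.multi_dot([r.as_matrix() for r in chain(q,sg,0)]) for q,_,_ in D]
    E=R.from_matrix([c.T@R.from_rotvec(r).as_matrix() for c,(_,_,r) in zip(C,D)]);m=E.mean();return (m.inv()*E).magnitude().max(),m
def fk(q,sg,R0,L):
    M=np.eye(3);p=np.array(L[:3]);k=3
    for r in chain(q,sg,0):
        M=M@r.as_matrix();p=p+M@L[k:k+3];k+=3
    return p,M@R0.as_matrix()
E
python3 - <<'E'
from h import *
import pickle;pickle.dump(arm.observe(),open("now.pkl","wb"))
from kin import *
best=sorted((fitR((a,)+b)[0],(a,)+b) for a in(1,-1) for b in itertools.product((1,-1),repeat=6))
print(best[:3]);sg=best[0][1];R0=fitR(sg)[1];print(R0.as_rotvec())
f=lambda L:np.concatenate([(fk(q,sg,R0,L)[0]-p)*1e3 for q,p,_ in D]+[np.array(L)*.01])
L=least_squares(f,np.zeros(24)).x;print(np.round(L.reshape(-1,3),3));print(np.abs(f(L)[:-24]).max())
pickle.dump((sg,R0.as_rotvec(),L),open("kin.pkl","wb"))
E
```

```text
[(np.float64(0.00047097417649165184), (-1, 1, -1, 1, -1, 1, -1)), (np.float64(0.8854319177453781), (-1, -1, -1, 1, -1, 1, -1)), (np.float64(0.9064652907249282), (-1, -1, -1, -1, -1, -1, -1))]
[-2.22573142e-05  7.13753183e-05  1.57078848e+00]
[[ 0.    -0.     0.136]
 [-0.    -0.018  0.136]
 [-0.    -0.018  0.279]
 [ 0.    -0.008  0.279]
 [-0.    -0.008  0.214]
 [ 0.    -0.     0.214]
 [ 0.    -0.     0.191]
 [-0.    -0.     0.191]]
0.15608817235668315
```

The kinematic model fits to 0.16 mm. Now I'll search for which grip headings are reachable within the joint ranges.

```bash
cat >> kin.py <<'E'
lo=np.array([-2.62,-.44,-1.27,.08,-1.32,.12,-2.74]);hi=np.array([2.62,2.09,1.32,2.57,4.46,2,2.74])
sg,_r,L=pickle.load(open("kin.pkl","rb"));R0=R.from_rotvec(_r)
def ik(P,M,q0):
    f=lambda q:(lambda p,m:np.concatenate([(p-P)*10,R.from_matrix(m.T@M).as_rotvec(),.0003*(q-q0)]))(*fk(q,sg,R0,L))
    r=least_squares(f,np.clip(q0,lo+.031,hi-.031),bounds=(lo+.03,hi-.03));return r.x,np.linalg.norm(r.fun[:6])
E
python3 - <<'E'
from h import *
from kin import *
np.set_printoptions(precision=2,suppress=True)
rng=np.random.default_rng(0)
flip=np.diag([-1.,-1,1])
for tilt in(45,35,55):
  for psi in(25,40,55,70,85,100):
    for fl in(0,1):
        P,M=pose(psi,0,tilt=tilt);M=M@flip if fl else M
        best=None
        for k in range(14):
            q,e=ik(P,M,rng.uniform(lo,hi))
            if e<2e-3:
                m=np.min(np.minimum(q-lo,hi-q)/(hi-lo))
                if best is None or m>best[0]:best=(m,q)
        print(tilt,psi,fl,best)
E
```

```text
45 25 0 (np.float64(0.015958808676338115), array([ 1.05,  0.58, -0.87,  2.26,  4.06,  0.15,  1.46]))
45 25 1 (np.float64(0.015957447436179505), array([ 1.05,  0.58, -0.87,  2.26,  4.06,  0.15, -1.68]))
45 40 0 (np.float64(0.05882715492187234), array([ 1.19,  0.72, -1.01,  2.12, -0.49,  0.23,  0.01]))
45 40 1 (np.float64(0.02596309621418509), array([ 1.26,  0.8 , -1.14,  2.11,  0.1 ,  0.22,  2.6 ]))
45 55 0 (np.float64(0.11722170261614698), array([ 1.02,  0.68, -0.74,  1.97, -0.64,  0.58,  0.36]))
45 55 1 (np.float64(0.05208885129485617), array([ 0.7 ,  0.57, -0.27,  2.  , -1.02,  0.77, -2.45]))
45 70 0 (np.float64(0.15677710032356257), array([ 1.06,  0.8 , -0.86,  1.8 , -0.29,  0.79,  0.23]))
45 70 1 (np.float64(0.06185206863871022), array([ 0.45,  0.63,  0.07,  1.85, -0.96,  1.08, -2.32]))
45 85 0 (np.float64(0.12112491500331567), array([ 0.64,  0.72, -0.27,  1.66, -0.62,  1.15,  0.69]))
45 85 1 (np.float64(0.0765360275691521), array([ 0.47,  0.7 , -0.01,  1.68, -0.76,  1.23, -2.32]))
45 100 0 (np.float64(0.12269325241877568), array([ 0.45,  0.78, -0.05,  1.51, -0.61,  1.39,  0.87])
[... 1807 characters left out ...]
55 55 1 (np.float64(0.049359712137311725), array([ 1.09,  0.76, -0.73,  1.99, -0.88,  0.64, -2.47]))
55 70 0 (np.float64(0.13416836824621792), array([ 1.06,  0.85, -0.76,  1.79, -0.54,  0.87,  0.51]))
55 70 1 (np.float64(0.0502310955625979), array([ 0.59,  0.71, -0.03,  1.84, -1.03,  1.17, -2.21]))
55 85 0 (np.float64(0.13946763288226155), array([ 0.87,  0.87, -0.57,  1.61, -0.51,  1.16,  0.62]))
55 85 1 (np.float64(0.08663260048902106), array([ 0.59,  0.79, -0.11,  1.64, -0.81,  1.32, -2.27]))
55 100 0 (np.float64(0.19016813315744505), array([ 0.88,  1.01, -0.78,  1.41, -0.22,  1.36,  0.51]))
55 100 1 (np.float64(0.0685232679665195), array([ 0.66,  0.9 , -0.34,  1.43, -0.52,  1.44, -2.36]))
```

```bash
python3 - <<'E'
from h import *
np.set_printoptions(precision=3,suppress=True)
s=arm.observe()
for psi,b in((55,.08),(75,.1),(85,.1)):
    P,M=pose(psi,b);print(P,*rel(P,M,s))
E
```

```text
[ 0.558 -0.122  0.174] [-0.276  0.479 -1.961] [-0.004 -0.002  0.001]
[ 0.568 -0.142  0.189] [-0.032  2.408 -3.726] [ 0.243 -0.002 -0.246]
[ 0.578 -0.144  0.189] [ 0.261  3.303 -3.435] [ 0.367 -0.003 -0.369]
```

Call:
jog_arm([
  {"fingers": -0.35, "xyz": [-0.2, 1, -3.7], "angular": [0, 0, 0]},
  {"fingers": -0.35, "xyz": [0, 2.4, -3.7], "angular": [0.12, 0, -0.12]},
  {"fingers": -0.35, "xyz": [0, 2.4, -3.7], "angular": [0.24, 0, -0.25]},
  {"fingers": -0.35, "xyz": [0.2, 3.3, -3.4], "angular": [0.367, 0, -0.37]},
  {"fingers": -0.35, "xyz": [0.2, 3.3, -3.4], "angular": [0.367, 0, -0.37]},
  {"fingers": -0.35, "xyz": [0.2, 3.3, -3.4], "angular": [0.367, 0, -0.37]},
])

```text
clock: 16.45
position: [0.577, -0.1484, 0.1893]
ee_rot: [-1.851, -1.69, -0.768]
force: [-0.4, 0.3, 0.3]
width: 0.675
```

```bash
cat > st.py <<'E'
from h import *
import sys
from kin import lo,hi
np.set_printoptions(precision=3,suppress=True)
s=arm.observe();T=R.from_rotvec(s["ee_rot"]).as_matrix();print(s["clock"],s["position"],s["joints"],"w",s["width"],"F",s["force"],"M",s["ft_torque"],"psi",np.degrees(np.arctan2(T[1,2],T[0,2])),"tilt",np.degrees(np.arccos(-T[2,2])))
for a in sys.argv[1:]:
    psi,b=map(float,a.split(","));P,M=pose(psi,b);print(a,P,*rel(P,M,s))
E
python3 st.py 85,.1 85,.05 85,0
```

```text
16.45 [ 0.577 -0.148  0.189] [ 0.123  0.777  0.77   1.579 -1.018  1.713  1.062] w 0.6748274993276688 F [-0.368  0.269  0.278] M [-0.885  0.17  -0.044] psi 84.62287945599712 tilt 44.95156598885793
85,.1 [ 0.578 -0.144  0.189] [0.26  0.034 0.36 ] [ 0.005  0.001 -0.002]
85,.05 [ 0.581 -0.109  0.153] [0.264 0.01  5.36 ] [ 0.005  0.001 -0.002]
85,0 [ 0.584 -0.074  0.118] [ 0.268 -0.013 10.36 ] [ 0.005  0.001 -0.002]
```

```bash
python3 - <<'E'
from h import *
from kin import *
np.set_printoptions(precision=2,suppress=True)
q=arm.observe()["joints"]
for psi in(85,80,75,70,65,60,55,50):
    P,M=pose(psi,.05 if psi>80 else .1 if 0 else .05);q,e=ik(P,M,q);print(psi,'b.05',q,round(e,4))
for psi in(50,55,60,65,70,75,80,85,90,95,100):
    P,M=pose(psi);q,e=ik(P,M,q);print(psi,q,round(e,4))
E
```

```text
85 b.05 [ 0.07  0.79  0.75  1.66 -1.05  1.64  1.09] 0.0
80 b.05 [ 0.06  0.77  0.77  1.72 -1.09  1.6   1.07] 0.0
75 b.05 [ 0.05  0.74  0.79  1.78 -1.13  1.55  1.04] 0.0
70 b.05 [ 0.03  0.72  0.81  1.85 -1.17  1.51  1.02] 0.0
65 b.05 [ 0.02  0.69  0.82  1.91 -1.22  1.47  1.  ] 0.0
60 b.05 [-0.    0.67  0.84  1.98 -1.26  1.42  0.98] 0.0
55 b.05 [ 0.01  0.61  0.79  2.04 -1.29  1.33  0.94] 0.0
50 b.05 [ 0.13  0.52  0.59  2.09 -1.29  1.15  0.88] 0.0
50 [ 0.36  0.53  0.17  2.08 -1.29  0.9   0.85] 0.0
55 [ 0.37  0.56  0.17  2.03 -1.21  0.96  0.85] 0.0
60 [ 0.38  0.58  0.17  1.97 -1.14  1.01  0.85] 0.0
65 [ 0.38  0.61  0.17  1.91 -1.07  1.07  0.85] 0.0
70 [ 0.38  0.63  0.17  1.86 -1.01  1.13  0.86] 0.0
75 [ 0.37  0.66  0.17  1.8  -0.95  1.18  0.87] 0.0
80 [ 0.37  0.68  0.17  1.75 -0.9   1.24  0.88] 0.0
85 [ 0.36  0.71  0.16  1.69 -0.85  1.29  0.9 ] 0.0
90 [ 0.36  0.73  0.16  1.63 -0.8   1.34  0.91] 0.0
95 [ 0.35  0.75  0.15  1.58 -0.75  1.4   0.93] 0.0
100 [ 0.34  0.78  0.14  1.53 -0.71  1.44  0.96] 0.0
```

```bash
python3 st.py 70,.08 57,.06
```

```text
16.45 [ 0.577 -0.148  0.189] [ 0.123  0.777  0.77   1.579 -1.018  1.713  1.062] w 0.6748274993276688 F [-0.368  0.269  0.278] M [-0.885  0.17  -0.044] psi 84.62287945599712 tilt 44.95156598885793
70,.08 [ 0.568 -0.128  0.174] [ 0.362 -1.074  2.457] [-0.18   0.001  0.184]
57,.06 [ 0.567 -0.111  0.16 ] [ 0.496 -1.314  4.588] [-0.341  0.     0.344]
```

Call:
jog_arm([
  {"fingers": -0.3, "xyz": [0.4, -1.1, 2.4], "angular": [-0.1, 0, 0.1]},
  {"fingers": -0.3, "xyz": [0.4, -1.1, 2.4], "angular": [-0.18, 0, 0.18]},
  {"fingers": -0.3, "xyz": [0.5, -1.3, 4.6], "angular": [-0.28, 0, 0.28]},
  {"fingers": -0.3, "xyz": [0.5, -1.3, 4.6], "angular": [-0.34, 0, 0.344]},
  {"fingers": -0.3, "xyz": [0.5, -1.3, 4.6], "angular": [-0.34, 0, 0.344]},
  {"fingers": -0.3, "xyz": [0.5, -1.3, 4.6], "angular": [-0.34, 0, 0.344]},
])

```text
clock: 17.2
position: [0.5677, -0.1115, 0.1604]
ee_rot: [-2.287, -1.249, -0.947]
force: [-0.4, 0.8, -0.2]
width: 0.649
```

```bash
python3 st.py 57,.03 57,0 60,0
```

```text
17.2 [ 0.568 -0.111  0.16 ] [ 0.002  0.637  0.845  2.002 -1.266  1.393  0.959] w 0.6488295961489844 F [-0.427  0.832 -0.233] M [-0.758  0.507 -0.006] psi 57.27395597785631 tilt 45.008356104211984
57,.03 [ 0.579 -0.094  0.139] [-0.02  -0.026  2.996] [-0.003 -0.     0.003]
57,0 [ 0.59  -0.076  0.118] [-0.02  -0.016  5.996] [-0.003 -0.     0.003]
60,0 [ 0.59  -0.075  0.118] [-0.021 -0.09   5.995] [ 0.034 -0.    -0.034]
```

Call:
jog_arm([
  {"fingers": -0.3, "xyz": [0, 0, 1.5], "angular": [0, 0, 0]},
  {"fingers": -0.3, "xyz": [0, 0, 3], "angular": [0, 0, 0]},
  {"fingers": -0.3, "xyz": [0, 0, 3.6], "angular": [0, 0, 0]},
  {"fingers": -0.3, "xyz": [0, 0, 3.6], "angular": [0, 0, 0]},
  {"fingers": -0.3, "xyz": [0, 0, 3.6], "angular": [0, 0, 0]},
])

```text
clock: 17.82
position: [0.5814, -0.0902, 0.1342]
ee_rot: [-2.288, -1.247, -0.946]
force: [-0.6, -0.7, 0.3]
width: 0.647
```

```bash
python3 st.py 57,0 60,0
```

```text
17.825 [ 0.581 -0.09   0.134] [ 0.026  0.643  0.731  2.019 -1.302  1.3    0.963] w 0.6468249323029668 F [-0.644 -0.719  0.299] M [-0.779  0.566 -0.027] psi 57.298644900178516 tilt 44.97875078167687
57,0 [ 0.59  -0.076  0.118] [ 0.042 -0.014  2.356] [-0.004  0.     0.002]
60,0 [ 0.59  -0.075  0.118] [ 0.041 -0.088  2.355] [ 0.033  0.    -0.035]
```

Call:
jog_arm([
  {"fingers": -0.3, "xyz": [0, 0, 1.2], "angular": [0, 0, 0]},
  {"fingers": -0.3, "xyz": [0, 0, 2.35], "angular": [0, 0, 0]},
  {"fingers": -0.3, "xyz": [0, 0, 2.35], "angular": [0, 0, 0]},
  {"fingers": -0.3, "xyz": [0, 0, 2.35], "angular": [0, 0, 0]},
])

```text
clock: 18.32
position: [0.5902, -0.0764, 0.1178]
ee_rot: [-2.288, -1.247, -0.946]
force: [-0.0, -0.1, 0.3]
width: 0.653
```

```bash
python3 st.py 57,0; python3 - <<'E'
from h import *
s=arm.observe();im=imaging.get_image("wrist")[:,:,::-1].copy();cv2.imwrite("pics/w9.png",im)
h=cv2.cvtColor(im,cv2.COLOR_BGR2HSV).astype(int)
def ch(p):
    H,S,V=p
    if 15<=H<=34 and S>150 and V>80:return 'G'
    if V<45:return '#'
    if S<45 and V>110:return 'o'
    if S<60:return '-'
    return '.'
for y in range(190,350,4):print(y,''.join(ch(h[y,x]) for x in range(200,440,2)))
print(proj("wrist",K+[0,0,.022],s),proj("wrist",K-[0,0,.022],s))
E
```

```text
18.325 [ 0.59  -0.076  0.118] [ 0.082  0.633  0.597  2.024 -1.309  1.204  0.954] w 0.6530777021162706 F [-0.049 -0.058  0.304] M [-0.776  0.492 -0.   ] psi 57.27474134547059 tilt 44.9781613910652
57,0 [ 0.59  -0.076  0.118] [ 0.043 -0.018  0.04 ] [-0.003  0.     0.002]
190 ooooooooooooooooooooooooGGGGGGG-oooo--oooooooo--------ooooooooo###########################-o-------------##########-oooo
194 ooooooooooooooooooooooooGGGGGGG-oooo--oooo-oooo-------ooooooooooooo###########################---------###########-ooooo
198 --oooooooooooooooooooooooGGGGGGGG.ooo-oooooooo--------oooooooooooo-----###########################--o-###########ooooooo
202 ------oooooooooooooooooooGGGGGGGGGGG.o-ooooooooo------oooooooooo-----------#####################################oooooooo
206 ---------oooooooooooooooooo-.ooGGGGGGGGGG.o-ooooo----.GGG.ooooo----------------################################ooooooooo
210 -----------ooooooooooooooooooooo.GGGGGGGGG..o.oo----GGGGGGGGG.---------------------###########################oooooooooo
214 -------------oooooooooooooooooooooooooGGGGGGGGGG.-.GGGGGGGGGGGGGGG.---------
[... 3525 characters left out ...]
######ooooooooooooo
330 oooooooooooooo----#########...........-######---######################################----------############oooooooooooo
334 oooooooooooooo---#########..............#######--####################################-----------#############ooooooooooo
338 ooooooooooooo---##########...............#-######--##################################------------#########-##-oooooooooo
342 oooooooooooo----#########.................#########-################################-------------##########--#-ooooooooo
346 ooooooooooo----#########...................####-###################################---------------##########---ooooooooo
[321.65094758 303.73403431] [321.83097084 335.0890439 ]
```

Call:
jog_arm([
  {"fingers": 1, "xyz": [0, 0, 0], "angular": [0, 0, 0]},
  {"fingers": 1, "xyz": [0, 0, 0], "angular": [0, 0, 0]},
  {"fingers": 1, "xyz": [0, 0, 0], "angular": [0, 0, 0]},
  {"fingers": 1, "xyz": [0, 0, 0], "angular": [0, 0, 0]},
  {"fingers": 1, "xyz": [0, 0, 0], "angular": [0, 0, 0]},
], grip_force=30)

```text
clock: 19.0
position: [0.5915, -0.0766, 0.1176]
ee_rot: [-2.289, -1.248, -0.948]
force: [6.2, -1.6, -1.8]
width: 0.384
```

```bash
cat > turn.py <<'E'
from h import *
import sys
np.set_printoptions(precision=2,suppress=True)
# rotate the present pose about the vertical axis through K, by list of degrees
s=arm.observe();T=R.from_rotvec(s["ee_rot"]).as_matrix();print("w",s["width"],"F",s["force"],"M",s["ft_torque"])
for d in map(float,sys.argv[1:]):
    Z=R.from_euler("z",d,degrees=True).as_matrix();P=K+Z@(s["position"]-K);print(d,100*T.T@(P-s["position"]),R.from_matrix(T.T@Z@T).as_rotvec().round(3))
E
python3 turn.py 4 8 12 16 20 24 28 32
```

```text
w 0.38373771438658466 F [ 6.17 -1.56 -1.78] M [-1.26 -0.08 -0.79]
4.0 [ 0.  -0.1  0. ] [ 0.05  0.   -0.05]
8.0 [ 0.  -0.2  0. ] [ 0.1  0.  -0.1]
12.0 [-0.  -0.3 -0. ] [ 0.15  0.   -0.15]
16.0 [-0.01 -0.39 -0.01] [ 0.2  0.  -0.2]
20.0 [-0.03 -0.49 -0.03] [ 0.25  0.   -0.25]
24.0 [-0.05 -0.58 -0.05] [ 0.3  0.  -0.3]
28.0 [-0.07 -0.68 -0.07] [ 0.34  0.   -0.35]
32.0 [-0.1  -0.77 -0.1 ] [ 0.4  0.  -0.4]
```

The knob is gripped (35 mm opening). A 6 N side force shows I'm about 1.3 mm off centre along tool y, so I'll recentre.

Call:
jog_arm([
  {"fingers": 1, "xyz": [0, 0.12, 0], "angular": [0, 0, 0]},
  {"fingers": 1, "xyz": [0, 0.12, 0], "angular": [0, 0, 0]},
  {"fingers": 1, "xyz": [0, 0.12, 0], "angular": [0, 0, 0]},
])

```text
clock: 19.38
position: [0.5915, -0.0765, 0.1176]
ee_rot: [-2.288, -1.247, -0.946]
force: [2.1, -1.2, -1.3]
width: 0.386
```

```bash
python3 turn.py 8; python3 st.py
```

```text
w 0.3855086495218902 F [ 2.06 -1.21 -1.31] M [-0.89  0.26 -0.43]
8.0 [ 0.  -0.2  0. ] [ 0.1 -0.  -0.1]
19.375 [ 0.591 -0.077  0.118] [ 0.083  0.634  0.595  2.021 -1.309  1.204  0.953] w 0.3855086495218902 F [ 2.065 -1.205 -1.306] M [-0.886  0.258 -0.426] psi 57.298259716811145 tilt 44.98652598906166
```

```bash
sed -i 's/^K=.*/K=np.array([.5841,-.0886,.132])/' h.py; python3 turn.py 6 12 18 24 30 34
```

```text
w 0.3855086495218902 F [ 2.06 -1.21 -1.31] M [-0.89  0.26 -0.43]
6.0 [-0.01 -0.15 -0.01] [ 0.07 -0.   -0.07]
12.0 [-0.03 -0.29 -0.03] [ 0.15 -0.   -0.15]
18.0 [-0.06 -0.44 -0.06] [ 0.22 -0.   -0.22]
24.0 [-0.1  -0.57 -0.1 ] [ 0.3 -0.  -0.3]
30.0 [-0.15 -0.7  -0.14] [ 0.37 -0.   -0.37]
34.0 [-0.18 -0.79 -0.18] [ 0.42 -0.   -0.42]
```

Call:
jog_arm([
  {"fingers": 1, "xyz": [0, -0.03, 0], "angular": [0.037, 0, -0.037]},
  {"fingers": 1, "xyz": [-0.01, -0.1, -0.01], "angular": [0.074, 0, -0.074]},
  {"fingers": 1, "xyz": [-0.02, -0.17, -0.02], "angular": [0.111, 0, -0.111]},
  {"fingers": 1, "xyz": [-0.03, -0.24, -0.03], "angular": [0.148, 0, -0.148]},
  {"fingers": 1, "xyz": [-0.04, -0.32, -0.04], "angular": [0.185, 0, -0.185]},
  {"fingers": 1, "xyz": [-0.06, -0.39, -0.06], "angular": [0.222, 0, -0.222]},
])

```text
clock: 20.12
position: [0.5873, -0.0747, 0.1176]
ee_rot: [-2.005, -1.55, -0.83]
force: [-2.4, 0.4, 3.1]
width: 0.386
```

```bash
python3 st.py;python3 turn.py 6 12 15; python3 -c "
from h import *
for n in ('wrist','scene'): cv2.imwrite(f'pics/a_{n}.png',imaging.get_image(n)[:,:,::-1])"
```

```text
20.125 [ 0.587 -0.075  0.118] [ 0.122  0.719  0.559  1.815 -1.108  1.377  1.007] w 0.38551986139251876 F [-2.388  0.393  3.11 ] M [-0.2    0.429  0.111] psi 75.57123307944809 tilt 45.04026246991992
w 0.38551986139251876 F [-2.39  0.39  3.11] M [-0.2   0.43  0.11]
6.0 [-0.01 -0.15 -0.01] [ 0.07 -0.   -0.07]
12.0 [-0.03 -0.3  -0.03] [ 0.15 -0.   -0.15]
15.0 [-0.04 -0.37 -0.04] [ 0.18 -0.   -0.18]
```

Call:
jog_arm([
  {"fingers": 1, "xyz": [0, -0.14, 0], "angular": [0.043, 0, -0.043]},
  {"fingers": 1, "xyz": [-0.01, -0.22, -0.01], "angular": [0.086, 0, -0.086]},
  {"fingers": 1, "xyz": [-0.02, -0.31, -0.02], "angular": [0.13, 0, -0.13]},
  {"fingers": 1, "xyz": [-0.04, -0.4, -0.04], "angular": [0.173, 0, -0.173]},
  {"fingers": 1, "xyz": [-0.04, -0.4, -0.04], "angular": [0.173, 0, -0.173]},
])

```text
clock: 20.85
position: [0.5838, -0.0743, 0.1175]
ee_rot: [-1.769, -1.751, -0.732]
force: [-0.0, -0.1, 4.8]
width: 0.388
```

```bash
python3 st.py; python3 - <<'E'
from h import *
b=imaging.get_image("scene")[:,:,::-1].copy();cv2.imwrite("pics/b_scene.png",b);a=cv2.imread("pics/scene0.png")
# bright jaw steel pixels on stage (pad/arm region)
for n,i in(("0",a),("b",b)):
    g=cv2.cvtColor(i,cv2.COLOR_BGR2GRAY)[240:300,290:375]
    print(n)
    for y in range(0,60,2):print(y+240,''.join('#' if v>75 else '.' for v in g[y]))
E
```

```text
20.85 [ 0.584 -0.074  0.118] [ 0.132  0.782  0.527  1.658 -0.977  1.499  1.063] w 0.38844397444534157 F [-0.008 -0.099  4.756] M [-0.146  0.146  0.151] psi 89.51764676336965 tilt 45.05477348733514
0
240 #####################..############..................................................
242 #####################..#########.....................................................
244 ##############################..............................####.....................
246 ###########################...............................####...##..................
248 ########################.............................#################...............
250 #########..##########..................................##################............
252 #########..########.............................................#######...##.........
254 ####.#########..................................................#############........
256 .###.######.######...............................................#########...........
258 ....#####....########.............................................####...............
2
[... 3800 characters left out ...]
......................................................................
286 #####................................................................................
288 #####................................................................................
290 #####................................................................................
292 ###..................................................................................
294 ...................................................................................##
296 .....................................................................................
298 ###.........................................................................####....#
```

Call:
jog_arm([
  {"fingers": 0.03, "xyz": [0, 0, 0], "angular": [0, 0, 0]},
  {"fingers": 0.03, "xyz": [0, 0, 0], "angular": [0, 0, 0]},
  {"fingers": 0.03, "xyz": [0, 0, 0], "angular": [0, 0, 0]},
])

```text
clock: 21.28
position: [0.5834, -0.0745, 0.1173]
ee_rot: [-1.773, -1.749, -0.733]
force: [-0.3, -0.7, 0.0]
width: 0.481
```

```bash
python3 st.py; python3 turn.py -7 -14 -21 -28 -35
```

```text
21.275 [ 0.583 -0.074  0.117] [ 0.132  0.781  0.528  1.661 -0.978  1.497  1.062] w 0.4807828238370507 F [-0.309 -0.703  0.021] M [-0.802  0.088 -0.026] psi 89.36369729729877 tilt 45.02951719484616
w 0.4807828238370507 F [-0.31 -0.7   0.02] M [-0.8   0.09 -0.03]
-7.0 [ 0.    0.17 -0.  ] [-0.09  0.    0.09]
-14.0 [-0.01  0.34 -0.02] [-0.17  0.    0.17]
-21.0 [-0.04  0.51 -0.04] [-0.26  0.    0.26]
-28.0 [-0.09  0.67 -0.09] [-0.35  0.    0.34]
-35.0 [-0.14  0.83 -0.15] [-0.43  0.    0.43]
```

Call:
jog_arm([
  {"fingers": 0.03, "xyz": [0, 0.17, 0], "angular": [-0.087, 0, 0.087]},
  {"fingers": 0.03, "xyz": [-0.01, 0.34, -0.02], "angular": [-0.173, 0, 0.173]},
  {"fingers": 0.03, "xyz": [-0.04, 0.51, -0.04], "angular": [-0.26, 0, 0.26]},
  {"fingers": 0.03, "xyz": [-0.09, 0.67, -0.09], "angular": [-0.345, 0, 0.345]},
  {"fingers": 0.03, "xyz": [-0.14, 0.83, -0.15], "angular": [-0.43, 0, 0.43]},
  {"fingers": 0.03, "xyz": [-0.14, 0.83, -0.15], "angular": [-0.43, 0, 0.43]},
  {"fingers": 0.03, "xyz": [-0.14, 0.83, -0.15], "angular": [-0.43, 0, 0.43]},
])

```text
clock: 22.15
position: [0.5928, -0.0769, 0.1182]
ee_rot: [-2.326, -1.198, -0.965]
force: [1.3, 0.1, -0.7]
width: 0.482
```

```bash
python3 st.py 54,0
```

```text
22.15 [ 0.593 -0.077  0.118] [ 0.138  0.598  0.503  2.045 -1.318  1.121  0.926] w 0.4823181081261478 F [ 1.324  0.098 -0.705] M [-0.758  0.566  0.001] psi 54.496207349883946 tilt 45.06024554149355
54,0 [ 0.592 -0.077  0.118] [-0.057 -0.015 -0.011] [-0.006 -0.001  0.006]
```

Call:
jog_arm([
  {"fingers": 1, "xyz": [0, 0, 0], "angular": [0, 0, 0]},
  {"fingers": 1, "xyz": [0, 0, 0], "angular": [0, 0, 0]},
  {"fingers": 1, "xyz": [0, 0, 0], "angular": [0, 0, 0]},
], grip_force=30)

```text
clock: 22.52
position: [0.5923, -0.0767, 0.1174]
ee_rot: [-2.328, -1.196, -0.963]
force: [1.5, -0.2, -0.1]
width: 0.385
```

```bash
python3 st.py; python3 turn.py 6 12
```

```text
22.525 [ 0.592 -0.077  0.117] [ 0.138  0.598  0.502  2.047 -1.318  1.119  0.925] w 0.3846746879007157 F [ 1.461 -0.18  -0.124] M [-0.771  0.338 -0.153] psi 54.498209773218875 tilt 44.98000851466018
w 0.3846746879007157 F [ 1.46 -0.18 -0.12] M [-0.77  0.34 -0.15]
6.0 [-0.01 -0.15 -0.01] [ 0.07 -0.   -0.07]
12.0 [-0.03 -0.3  -0.03] [ 0.15 -0.   -0.15]
```

Call:
jog_arm([
  {"fingers": 1, "xyz": [0, -0.07, 0], "angular": [0.037, 0, -0.037]},
  {"fingers": 1, "xyz": [-0.01, -0.15, -0.01], "angular": [0.074, 0, -0.074]},
  {"fingers": 1, "xyz": [-0.02, -0.22, -0.02], "angular": [0.111, 0, -0.111]},
  {"fingers": 1, "xyz": [-0.03, -0.3, -0.03], "angular": [0.148, 0, -0.148]},
])

```text
clock: 23.02
position: [0.5895, -0.0752, 0.1175]
ee_rot: [-2.147, -1.409, -0.889]
force: [5.7, 2.0, -2.7]
width: 0.382
```

```bash
python3 st.py; python3 turn.py 4 8
```

```text
23.025 [ 0.59  -0.075  0.117] [ 0.166  0.656  0.485  1.911 -1.169  1.242  0.951] w 0.3824746829306627 F [ 5.717  2.03  -2.743] M [-0.974 -0.257 -0.832] psi 66.6284182674821 tilt 45.00255921497029
w 0.3824746829306627 F [ 5.72  2.03 -2.74] M [-0.97 -0.26 -0.83]
4.0 [-0.  -0.1 -0. ] [ 0.05 -0.   -0.05]
8.0 [-0.01 -0.2  -0.01] [ 0.1 -0.  -0.1]
```

Call:
jog_arm([
  {"fingers": 1, "xyz": [0, -0.05, 0], "angular": [0.025, 0, -0.025]},
  {"fingers": 1, "xyz": [0, -0.1, 0], "angular": [0.05, 0, -0.05]},
  {"fingers": 1, "xyz": [-0.01, -0.15, -0.01], "angular": [0.075, 0, -0.075]},
])

```text
clock: 23.4
position: [0.5881, -0.0747, 0.1175]
ee_rot: [-2.052, -1.506, -0.849]
force: [5.5, 1.8, -3.2]
width: 0.386
```

```bash
python3 st.py; python3 turn.py 4 8
```

```text
23.4 [ 0.588 -0.075  0.117] [ 0.174  0.685  0.475  1.843 -1.103  1.301  0.968] w 0.386274692638287 F [ 5.456  1.764 -3.187] M [-1.01  -0.449 -0.848] psi 72.6489212322159 tilt 45.01563627185221
w 0.386274692638287 F [ 5.46  1.76 -3.19] M [-1.01 -0.45 -0.85]
4.0 [-0.  -0.1 -0. ] [ 0.05 -0.   -0.05]
8.0 [-0.01 -0.2  -0.01] [ 0.1 -0.  -0.1]
```

```bash
cat > mz.py <<'E'
from h import *
import sys
np.set_printoptions(precision=2,suppress=True)
def mk(s,d=.253):
    T=R.from_rotvec(s["ee_rot"]).as_matrix();r=s["position"]-d*T[:,2]-K;F=s["force"];return s["ft_torque"][2]+r[0]*F[1]-r[1]*F[0]
S=[arm.observe()]
for i in range(int(sys.argv[1])):imaging.get_image("scene");S.append(arm.observe())
m=[mk(s) for s in S];s=S[-1];T=R.from_rotvec(s["ee_rot"]).as_matrix()
print("t",s["clock"],"psi %.2f"%np.degrees(np.arctan2(T[1,2],T[0,2])),"Mk",np.array(m),"mean",np.mean(m),"Ftool",np.mean([T.T@q["force"] for q in S],0),"w",s["width"],"j5",s["joints"][4])
E
python3 mz.py 3
```

```text
t 23.55 psi 72.58 Mk [-0.08 -0.01  0.16  0.22] mean 0.07537151214965945 Ftool [1.16 4.61 3.86] w 0.3824908289505017 j5 -1.1042197356628531
```

Call:
jog_arm([
  {"fingers": 1, "xyz": [0, 0.06, 0], "angular": [0.017, 0, -0.017]},
  {"fingers": 1, "xyz": [0, 0.04, 0], "angular": [0.035, 0, -0.035]},
  {"fingers": 1, "xyz": [0, 0.02, 0], "angular": [0.05, 0, -0.05]},
])

```text
clock: 23.92
position: [0.5871, -0.0744, 0.1175]
ee_rot: [-1.986, -1.568, -0.821]
force: [-1.3, 3.6, -0.4]
width: 0.385
```

```bash
python3 mz.py 3
```

```text
t 24.075 psi 76.77 Mk [-0.12 -0.27 -0.08 -0.11] mean -0.14373730680631758 Ftool [ 1.69 -3.84  1.41] w 0.38675235498735255 j5 -1.0617648014333196
```

Call:
jog_arm([
  {"fingers": 1, "xyz": [0, -0.09, 0], "angular": [0.025, 0, -0.025]},
  {"fingers": 1, "xyz": [0, -0.14, 0], "angular": [0.05, 0, -0.05]},
  {"fingers": 1, "xyz": [-0.01, -0.19, -0.01], "angular": [0.074, 0, -0.074]},
])

```text
clock: 24.45
position: [0.5856, -0.0741, 0.1175]
ee_rot: [-1.885, -1.657, -0.779]
force: [-2.9, 4.4, -0.6]
width: 0.384
```

```bash
python3 mz.py 6
```

```text
t 24.75 psi 82.80 Mk [-0.13 -0.34 -0.12 -0.1  -0.01  0.22  0.19] mean -0.04092506416777069 Ftool [ 2.28 -4.08  2.72] w 0.3816395791005964 j5 -1.0023850653491215
```

Call:
jog_arm([
  {"fingers": 1, "xyz": [0, -0.11, 0], "angular": [0.025, 0, -0.025]},
  {"fingers": 1, "xyz": [0, -0.16, 0], "angular": [0.05, 0, -0.05]},
  {"fingers": 1, "xyz": [-0.01, -0.22, -0.01], "angular": [0.076, 0, -0.076]},
  {"fingers": 1, "xyz": [-0.01, -0.22, -0.01], "angular": [0.076, 0, -0.076]},
])

```text
clock: 25.25
position: [0.584, -0.074, 0.1175]
ee_rot: [-1.78, -1.742, -0.737]
force: [-1.0, 6.0, -1.5]
width: 0.384
```

```bash
python3 mz.py 6; python3 - <<'E'
from h import *
b=imaging.get_image("scene")[:,:,::-1].copy();cv2.imwrite("pics/c_scene.png",b);cv2.imwrite("pics/c_wrist.png",imaging.get_image("wrist")[:,:,::-1])
g=cv2.cvtColor(b,cv2.COLOR_BGR2GRAY)[240:285,300:375]
for y in range(0,45,2):print(y+240,''.join('#' if v>75 else '-' if v>38 else '.' for v in g[y]))
E
```

```text
t 25.55 psi 88.78 Mk [ 0.02 -0.02  0.12  0.13  0.17  0.06  0.08] mean 0.07859323939434128 Ftool [ 2.42 -0.29  5.63] w 0.3828440565831686 j5 -0.946032757822891
240 ###########--############----..............................................
242 ###########--##########---.................................................
244 ####################---..........................-####-....................
246 #################----..........................-###----##--................
248 ####-##########---..............................-############-.............
250 ############---.....................................###########-...........
252 ############-........................................-#######---##-........
254 #####--#######-.......................................#############-.......
256 ##-------########-....................................-##########---.......
258 ----..------########-.................................--####------.........
260 --......-------#######-...............................--------#-...........
262 ..........-------########-..-##-.......................--
[... 198 characters left out ...]
....------#########--####-..................................
270 .....................-------########---##-.................................
272 .........................------########---.................................
274 ...........................-------#######-.................................
276 .............................-------#####-.................................
278 ................................----------.................................
280 ...................................------..................................
282 .....................................--....................................
284 ...........................................................................
```

Call:
jog_arm([
  {"fingers": 0.03, "xyz": [0, 0, 0], "angular": [0, 0, 0]},
  {"fingers": 0.03, "xyz": [0, 0, 0], "angular": [0, 0, 0]},
  {"fingers": 0.03, "xyz": [0, 0, 0], "angular": [0, 0, 0]},
])

```text
clock: 26.02
position: [0.584, -0.0751, 0.1176]
ee_rot: [-1.784, -1.741, -0.738]
force: [0.3, 0.4, -0.0]
width: 0.487
```

```bash
python3 st.py 57,0 73,0;
```

```text
26.025 [ 0.584 -0.075  0.118] [ 0.181  0.761  0.446  1.661 -0.946  1.451  1.026] w 0.48675834434940146 F [ 0.272  0.363 -0.002] M [-0.904  0.074  0.018] psi 88.69789237144806 tilt 44.98319077218257
57,0 [ 0.592 -0.077  0.118] [-0.085  0.784 -0.119] [-0.391  0.001  0.39 ]
73,0 [ 0.588 -0.075  0.118] [ 0.027  0.424 -0.007] [-0.194  0.     0.192]
```

Call:
jog_arm([
  {"fingers": 0.03, "xyz": [0.01, 0.2, 0], "angular": [-0.1, 0, 0.1]},
  {"fingers": 0.03, "xyz": [0.03, 0.42, 0], "angular": [-0.193, 0, 0.193]},
  {"fingers": 0.03, "xyz": [-0.02, 0.6, -0.05], "angular": [-0.29, 0, 0.29]},
  {"fingers": 0.03, "xyz": [-0.08, 0.78, -0.12], "angular": [-0.39, 0, 0.39]},
  {"fingers": 0.03, "xyz": [-0.08, 0.78, -0.12], "angular": [-0.39, 0, 0.39]},
  {"fingers": 0.03, "xyz": [-0.08, 0.78, -0.12], "angular": [-0.39, 0, 0.39]},
])

```text
clock: 26.78
position: [0.5922, -0.0761, 0.1182]
ee_rot: [-2.287, -1.249, -0.947]
force: [-0.4, -0.5, 0.6]
width: 0.487
```

Call:
jog_arm([
  {"fingers": 1, "xyz": [0, 0, 0], "angular": [0, 0, 0]},
  {"fingers": 1, "xyz": [0, 0, 0], "angular": [0, 0, 0]},
  {"fingers": 1, "xyz": [0, 0, 0], "angular": [0, 0, 0]},
], grip_force=30)

```text
clock: 27.15
position: [0.5919, -0.076, 0.1177]
ee_rot: [-2.289, -1.245, -0.947]
force: [2.0, 1.6, -0.6]
width: 0.384
```

```bash
python3 mz.py 4; python3 st.py 57,0; python3 turn.py 4 8
```

```text
t 27.35 psi 57.16 Mk [ 0.1  -0.01 -0.05  0.16  0.21] mean 0.08220175322784745 Ftool [0.42 1.22 2.05] w 0.3847387441027042 j5 -1.277816561404412
27.35 [ 0.592 -0.076  0.118] [ 0.155  0.607  0.483  2.016 -1.278  1.138  0.924] w 0.3847387441027042 F [ 2.836 -0.113 -1.68 ] M [-0.936  0.312 -0.186] psi 57.15964893223265 tilt 44.973608239667996
57,0 [ 0.592 -0.077  0.118] [-0.033  0.031 -0.053] [-0.002  0.     0.   ]
w 0.3847387441027042 F [ 2.84 -0.11 -1.68] M [-0.94  0.31 -0.19]
4.0 [-0.  -0.1 -0. ] [ 0.05 -0.   -0.05]
8.0 [-0.01 -0.2  -0.01] [ 0.1 -0.  -0.1]
```

```bash
python3 - <<'E'
from h import *
s=arm.observe();S=np.array([.6405,.027,.19]);a=np.radians(117);ey=np.array([np.cos(a),np.sin(a),0]);ex=np.array([ey[1],-ey[0],0])
print("wrist",proj("wrist",S+[0,0,.03],s));
for y in(-24,-4,4,16,24):print(y,proj("scene",S+ey*y/1e3+[0,0,.03],s),proj("scene",S+ey*y/1e3,s))
b=imaging.get_image("scene")[:,:,::-1];cv2.imwrite("pics/d_scene.png",b)
g=cv2.cvtColor(b,cv2.COLOR_BGR2GRAY)
for y in range(238,284,2):print(y,' '.join("%2d"%min(99,v) for v in g[y,322:372]))
E
```

```text
wrist [279.5063038 -95.0945786]
-24 [335.77315998 259.7104013 ] [335.5566479  270.34462061]
-4 [343.26454499 253.87603531] [342.89744333 264.5343133 ]
4 [346.22309223 251.57188896] [345.79727428 262.23907036]
16 [350.62092541 248.14681224] [350.10861754 258.82660239]
24 [353.52649083 245.88392867] [352.95755962 256.57163845]
238 99 99 99 99 99 87 70 64 60 36 27 27 27 27 26 26 28 28 26 28 26 27 26 26 27 26 27 26 27 26 26 26 26 25 26 26 27 27 27 25 26 26 26 26 25 26 26 27 26 33
240 99 99 92 72 66 62 45 30 27 27 27 27 26 26 27 26 26 27 27 27 27 26 26 27 27 26 25 25 26 26 25 25 25 26 26 24 26 26 26 26 25 27 26 25 25 25 26 26 25 26
242 76 64 62 44 30 28 25 26 27 25 26 26 25 26 26 26 26 26 24 25 25 26 25 25 25 26 25 25 26 31 37 29 25 25 26 25 25 25 25 24 24 25 25 24 24 24 24 25 25 26
244 59 35 26 26 26 26 26 25 25 26 26 24 25 25 25 25 26 26 25 26 25 26 25 26 25 25 28 46 86 99 90 93 62 35 26 25 24 25 24 25 25 25 23 25 25 24 24 25 25 24
246 26 25 25 25 26 25 25 25 25 25 25 25 25 25 25 26 25 25 26 25 25 25 26 25 25 57 99 99 99 73 51 53 62 99 99 66 38 26 23 24 23 24 24 24 24 24 23 24 23 24
248
[... 2068 characters left out ...]
 19 20 21 20 20 20 20 20 20 20 20 18 20 19 19 19 19 19 20 20 19 19 19 19 20 20 20 19
276 21 20 19 19 20 19 23 42 48 55 38 47 52 52 89 99 99 99 75 40 21 19 19 19 19 19 19 18 19 19 19 19 18 20 19 19 19 19 19 19 19 20 20 19 20 19 19 19 19 19
278 21 21 21 20 19 19 18 19 25 33 45 51 52 52 52 53 65 67 65 39 21 20 20 19 19 20 18 19 20 20 18 19 18 18 19 18 19 18 19 18 18 19 18 19 19 18 20 20 19 19
280 20 21 21 21 21 19 19 18 18 20 19 19 34 47 51 53 63 63 50 28 20 19 20 19 19 19 20 18 19 18 18 17 19 19 19 18 17 18 18 19 19 19 19 20 18 19 19 19 19 18
282 22 22 20 21 20 20 19 20 20 20 18 19 18 18 21 51 41 24 18 19 20 19 19 19 18 20 19 20 19 18 19 19 19 18 19 20 18 18 19 18 20 19 19 19 19 19 18 19 19 19
```

```bash
cat > mon.py <<'E'
from h import *
def met(g):
    g=g.astype(float)
    e=[np.interp(.5,np.clip((g[y,346:362]-25)/80,0,1).cumsum(),np.arange(346,362)) for y in(252,253,254,255,256)]
    j=[]
    for y in(266,268,270):
        r=np.clip(g[y,300:345],0,90)-60; k=np.argmax(r>0); j.append(300+k-r[k]/(r[k]-r[k-1]))
    return "Vsum %.0f"%g[244:266,340:375].sum(),"edge %.2f"%np.mean(e),"jaw %.2f"%np.mean(j)
if __name__=="__main__":
    import sys
    for f in sys.argv[1:]:print(f,met(cv2.cvtColor(cv2.imread(f),cv2.COLOR_BGR2GRAY)))
    if len(sys.argv)==1:
        gs=[cv2.cvtColor(imaging.get_image("scene"),cv2.COLOR_RGB2GRAY).astype(float) for _ in range(3)];print(met(np.mean(gs,0)))
E
python3 mon.py pics/scene0.png pics/b_scene.png pics/c_scene.png pics/d_scene.png
```

```text
pics/scene0.png ('Vsum 34348', 'edge 348.20', 'jaw 315.56')
pics/b_scene.png ('Vsum 34315', 'edge 353.32', 'jaw 319.59')
pics/c_scene.png ('Vsum 33903', 'edge 353.57', 'jaw 324.28')
pics/d_scene.png ('Vsum 32248', 'edge 353.68', 'jaw 324.41')
```

Call:
jog_arm([
  {"fingers": 1, "xyz": [0, -0.04, 0], "angular": [0.025, 0, -0.025]},
  {"fingers": 1, "xyz": [0, -0.09, 0], "angular": [0.05, 0, -0.05]},
  {"fingers": 1, "xyz": [-0.01, -0.13, -0.01], "angular": [0.075, 0, -0.075]},
  {"fingers": 1, "xyz": [-0.01, -0.18, -0.01], "angular": [0.1, 0, -0.1]},
])

```text
clock: 27.9
position: [0.59, -0.075, 0.1177]
ee_rot: [-2.166, -1.388, -0.896]
force: [3.7, 2.3, -2.9]
width: 0.382
```

```bash
python3 mon.py; python3 mz.py 5; python3 turn.py 4
```

```text
('Vsum 31863', 'edge 354.04', 'jaw 325.58')
t 28.3 psi 65.26 Mk [0.04 0.1  0.06 0.12 0.12 0.15] mean 0.09973483403618211 Ftool [-0.08  2.68  4.1 ] w 0.3835959586058797 j5 -1.1792107903941993
w 0.3835959586058797 F [ 3.88  0.77 -4.02] M [-1.23  0.02 -0.38]
4.0 [-0.  -0.1 -0. ] [ 0.05 -0.   -0.05]
```

Call:
jog_arm([
  {"fingers": 1, "xyz": [0, -0.03, 0], "angular": [0.025, 0, -0.025]},
  {"fingers": 1, "xyz": [0, -0.07, 0], "angular": [0.05, 0, -0.05]},
  {"fingers": 1, "xyz": [0, -0.07, 0], "angular": [0.05, 0, -0.05]},
])

```text
clock: 28.68
position: [0.589, -0.0746, 0.1178]
ee_rot: [-2.104, -1.453, -0.87]
force: [0.4, 1.4, -2.5]
width: 0.382
```

```bash
python3 mon.py; python3 mz.py 5
```

```text
('Vsum 31575', 'edge 354.27', 'jaw 326.06')
t 29.075 psi 69.37 Mk [ 0.14  0.04  0.12  0.2   0.11 -0.02] mean 0.09875737313495081 Ftool [-0.61 -0.67  3.32] w 0.3846934283690625 j5 -1.1334525301821217
```

Call:
jog_arm([
  {"fingers": 1, "xyz": [0, -0.05, 0], "angular": [0.025, 0, -0.025]},
  {"fingers": 1, "xyz": [0, -0.09, 0], "angular": [0.05, 0, -0.05]},
  {"fingers": 1, "xyz": [0, -0.09, 0], "angular": [0.05, 0, -0.05]},
])

```text
clock: 29.45
position: [0.588, -0.0742, 0.1177]
ee_rot: [-2.038, -1.518, -0.843]
force: [-2.9, 1.8, -1.6]
width: 0.382
```

```bash
python3 mon.py; python3 mz.py 5
```

```text
('Vsum 31388', 'edge 354.42', 'jaw 326.65')
t 29.85 psi 73.45 Mk [ 0.2  -0.08  0.09  0.17 -0.05  0.11] mean 0.07338129173072343 Ftool [-0.31 -4.78  1.87] w 0.37675363290892566 j5 -1.0899277349315255
```

Call:
jog_arm([
  {"fingers": 1, "xyz": [0, -0.11, 0], "angular": [0.025, 0, -0.025]},
  {"fingers": 1, "xyz": [0, -0.17, 0], "angular": [0.05, 0, -0.05]},
  {"fingers": 1, "xyz": [0, -0.17, 0], "angular": [0.05, 0, -0.05]},
])

```text
clock: 30.22
position: [0.587, -0.074, 0.1177]
ee_rot: [-1.973, -1.581, -0.816]
force: [-2.3, 2.9, -2.6]
width: 0.386
```

```bash
python3 mon.py; python3 mz.py 6
```

```text
('Vsum 31100', 'edge 354.64', 'jaw 327.20')
t 30.675 psi 77.41 Mk [ 0.07  0.18  0.04  0.17  0.13 -0.05  0.06] mean 0.08558646857358207 Ftool [-0.9  -1.01  4.87] w 0.3830991857209309 j5 -1.0491472812106006
```

Call:
jog_arm([
  {"fingers": 1, "xyz": [0, -0.05, 0], "angular": [0.025, 0, -0.025]},
  {"fingers": 1, "xyz": [0, -0.11, 0], "angular": [0.05, 0, -0.05]},
  {"fingers": 1, "xyz": [0, -0.11, 0], "angular": [0.05, 0, -0.05]},
])

```text
clock: 31.05
position: [0.5859, -0.0738, 0.1178]
ee_rot: [-1.906, -1.641, -0.788]
force: [-0.8, 1.8, -4.5]
width: 0.382
```

```bash
python3 mon.py; python3 mz.py 6
```

```text
('Vsum 30836', 'edge 355.05', 'jaw 327.67')
t 31.5 psi 81.45 Mk [0.21 0.1  0.03 0.04 0.02 0.11 0.04] mean 0.07951500771524068 Ftool [-1.61  0.95  5.86] w 0.3854967593391159 j5 -1.0092122052933916
```

Call:
jog_arm([
  {"fingers": 1, "xyz": [0, -0.04, 0], "angular": [0.019, 0, -0.019]},
  {"fingers": 1, "xyz": [0, -0.08, 0], "angular": [0.037, 0, -0.037]},
  {"fingers": 1, "xyz": [0, -0.08, 0], "angular": [0.037, 0, -0.037]},
])

```text
clock: 31.88
position: [0.5851, -0.0737, 0.1178]
ee_rot: [-1.856, -1.683, -0.768]
force: [0.8, 1.9, -5.6]
width: 0.381
```

```bash
python3 mon.py; python3 mz.py 6
```

```text
('Vsum 30833', 'edge 355.24', 'jaw 328.06')
t 32.325 psi 84.45 Mk [ 0.23 -0.02  0.31  0.14  0.04  0.05 -0.06] mean 0.09684431732000383 Ftool [-2.59  2.86  6.31] w 0.38106741762138147 j5 -0.9804753226513585
```

Call:
jog_arm([
  {"fingers": 1, "xyz": [0, -0.02, 0.02], "angular": [0.019, 0, -0.019]},
  {"fingers": 1, "xyz": [0, -0.04, 0.04], "angular": [0.037, 0, -0.037]},
  {"fingers": 1, "xyz": [0, -0.04, 0.04], "angular": [0.037, 0, -0.037]},
])

```text
clock: 32.7
position: [0.5844, -0.0736, 0.1178]
ee_rot: [-1.804, -1.724, -0.746]
force: [-0.8, -0.4, -0.4]
width: 0.382
```

```bash
python3 mon.py; python3 mz.py 6
```

```text
('Vsum 31043', 'edge 355.22', 'jaw 328.46')
t 33.15 psi 87.47 Mk [0.01 0.17 0.05 0.07 0.08 0.17 0.08] mean 0.08814581052901604 Ftool [-0.6  -1.83 -2.1 ] w 0.38371763698877964 j5 -0.952395719673767
```

The specimen's silhouette edge has stopped moving (355.24, then 355.22) while the jaw still advanced, so it is probably just seated at about 1.65 rad. I'll regrip for the final tightening.

Call:
jog_arm([
  {"fingers": 0.03, "xyz": [0, 0, 0], "angular": [0, 0, 0]},
  {"fingers": 0.03, "xyz": [0, 0, 0], "angular": [0, 0, 0]},
  {"fingers": 0.03, "xyz": [0, 0, 0], "angular": [0, 0, 0]},
])

```text
clock: 33.52
position: [0.5848, -0.073, 0.1176]
ee_rot: [-1.804, -1.724, -0.747]
force: [0.4, -0.6, 0.5]
width: 0.481
```

```bash
python3 mon.py; python3 mz.py 2; python3 st.py 62,0 75,0
```

```text
('Vsum 31068', 'edge 355.23', 'jaw 328.44')
t 33.775 psi 87.48 Mk [0.04 0.01 0.01] mean 0.015755061301406446 Ftool [ 0.12 -0.   -0.01] w 0.48098755076093147 j5 -0.9527956890270818
33.775 [ 0.585 -0.073  0.118] [ 0.188  0.752  0.434  1.676 -0.953  1.433  1.014] w 0.48098755076093147 F [-0.342  0.079  0.246] M [-0.854  0.109  0.061] psi 87.47941249603933 tilt 45.03794491602935
62,0 [ 0.591 -0.076  0.118] [-0.158  0.62  -0.205] [-0.315 -0.     0.312]
75,0 [ 0.588 -0.075  0.118] [-0.085  0.317 -0.131] [-0.154 -0.     0.152]
```

Call:
jog_arm([
  {"fingers": 0.03, "xyz": [-0.04, 0.15, -0.06], "angular": [-0.077, 0, 0.077]},
  {"fingers": 0.03, "xyz": [-0.08, 0.32, -0.13], "angular": [-0.153, 0, 0.153]},
  {"fingers": 0.03, "xyz": [-0.12, 0.47, -0.17], "angular": [-0.235, 0, 0.235]},
  {"fingers": 0.03, "xyz": [-0.16, 0.62, -0.2], "angular": [-0.314, 0, 0.314]},
  {"fingers": 0.03, "xyz": [-0.16, 0.62, -0.2], "angular": [-0.314, 0, 0.314]},
  {"fingers": 0.03, "xyz": [-0.16, 0.62, -0.2], "angular": [-0.314, 0, 0.314]},
])

```text
clock: 34.52
position: [0.5911, -0.0761, 0.1181]
ee_rot: [-2.215, -1.333, -0.917]
force: [1.0, -0.1, -0.1]
width: 0.486
```

Call:
jog_arm([
  {"fingers": 1, "xyz": [0, 0, 0], "angular": [0, 0, 0]},
  {"fingers": 1, "xyz": [0, 0, 0], "angular": [0, 0, 0]},
  {"fingers": 1, "xyz": [0, 0, 0], "angular": [0, 0, 0]},
], grip_force=30)

```text
clock: 34.9
position: [0.5905, -0.0759, 0.1177]
ee_rot: [-2.217, -1.331, -0.916]
force: [-2.0, 0.4, 0.8]
width: 0.387
```

```bash
python3 mon.py; python3 mz.py 6
```

```text
('Vsum 29637', 'edge 355.31', 'jaw 328.56')
t 35.35 psi 62.09 Mk [0.04 0.05 0.01 0.03 0.12 0.16 0.08] mean 0.06946277210637 Ftool [ 0.21 -2.77 -0.02] w 0.38222731740640414 j5 -1.2149323722525882
```

Call:
jog_arm([
  {"fingers": 1, "xyz": [0, -0.04, 0], "angular": [0.019, 0, -0.019]},
  {"fingers": 1, "xyz": [0, -0.08, 0], "angular": [0.037, 0, -0.037]},
  {"fingers": 1, "xyz": [0, -0.08, 0], "angular": [0.037, 0, -0.037]},
])

```text
clock: 35.72
position: [0.5898, -0.0755, 0.1177]
ee_rot: [-2.171, -1.382, -0.898]
force: [-3.9, 3.1, -0.2]
width: 0.386
```

```bash
python3 mon.py; python3 mz.py 6
```

```text
('Vsum 29646', 'edge 355.30', 'jaw 328.95')
t 36.175 psi 65.07 Mk [ 0.1   0.04 -0.03 -0.08 -0.08 -0.21 -0.05] mean -0.044016419224497345 Ftool [-0.12 -4.15  2.9 ] w 0.3850238165904445 j5 -1.1798102378054598
```

Call:
jog_arm([
  {"fingers": 1, "xyz": [0, -0.06, 0], "angular": [0.006, 0, -0.006]},
  {"fingers": 1, "xyz": [0, -0.1, 0], "angular": [0.012, 0, -0.012]},
  {"fingers": 1, "xyz": [0, -0.1, 0], "angular": [0.012, 0, -0.012]},
])

```text
clock: 36.55
position: [0.5896, -0.0755, 0.1178]
ee_rot: [-2.157, -1.398, -0.893]
force: [3.5, 4.2, -6.5]
width: 0.386
```

```bash
python3 mon.py; python3 mz.py 12
```

```text
('Vsum 29644', 'edge 355.29', 'jaw 329.02')
t 37.3 psi 65.95 Mk [-0.14 -0.18  0.02 -0.17 -0.08 -0.06 -0.18 -0.21  0.11 -0.16 -0.1   0.01
  0.05] mean -0.08569343374581313 Ftool [-0.85  1.52  8.75] w 0.38346065070375035 j5 -1.1694185844367526
```

It has tightened: the torque shifted by about 0.15 N m from free turning, and the specimen stays still while the jaw loads. I'll stop here, let go and back out.

Call:
jog_arm([
  {"fingers": 0.0, "xyz": [0, 0, 0], "angular": [0, 0, 0]},
  {"fingers": -0.1, "xyz": [0, 0, 0], "angular": [0, 0, 0]},
  {"fingers": -0.1, "xyz": [0, 0, 0], "angular": [0, 0, 0]},
  {"fingers": -0.1, "xyz": [0, 0, 0], "angular": [0, 0, 0]},
  {"fingers": -0.1, "xyz": [0, 0, -2], "angular": [0, 0, 0]},
  {"fingers": -0.1, "xyz": [0, 0, -5], "angular": [0, 0, 0]},
  {"fingers": -0.1, "xyz": [0, 0, -9], "angular": [0, 0, 0]},
  {"fingers": -0.1, "xyz": [0, 0, -13], "angular": [0, 0, 0]},
  {"fingers": -0.1, "xyz": [0, 0, -17], "angular": [0, 0, 0]},
  {"fingers": -0.1, "xyz": [0, 0, -17], "angular": [0, 0, 0]},
])

```text
clock: 38.55
position: [0.5395, -0.1898, 0.2407]
ee_rot: [-2.165, -1.397, -0.895]
force: [1.0, 0.1, 0.1]
width: 0.551
```

```bash
python3 mon.py; python3 st.py; python3 - <<'E'
from h import *
s=arm.observe();im=imaging.get_image("wrist")[:,:,::-1];cv2.imwrite("pics/f_wrist.png",im)
t=imaging.get_image("top")[:,:,::-1];cv2.imwrite("pics/f_top.png",t);cv2.imwrite("pics/f_scene.png",imaging.get_image("scene")[:,:,::-1])
S=np.array([.6405,.027,.19]);a=np.radians(117);ey=np.array([np.cos(a),np.sin(a),0]);ex=np.array([ey[1],-ey[0],0])
p=proj("wrist",S+[0,0,.03],s).astype(int);print(p)
g=cv2.cvtColor(im,cv2.COLOR_BGR2GRAY);y0=max(0,p[1]-60);x0=max(0,p[0]-110)
for y in range(y0,y0+120,3):print(y,''.join('#' if v>110 else '+' if v>60 else '-' if v>33 else '.' for v in g[y,x0:x0+230:2]))
E
```

```text
('Vsum 27464', 'edge 355.41', 'jaw 329.23')
38.7 [ 0.54  -0.185  0.238] [ 0.315  0.538  0.569  1.751 -0.969  1.49   0.829] w 0.5503119715786319 F [-0.257 -0.479 -0.672] M [-0.87   0.399  0.049] psi 66.05100127303658 tilt 45.02042084480446
[329  11]
0 ############+#######......................#..---------.-----.--................-+++++++++++++++++++++++++++++++++++
3 ############+####+......................###+---------------------.................-++++++++++++++++++++++++++++++++
6 ###############+......................##++------------------------...................-+++++++++++++++++++++++++++++
9 ############+.......................#####+-------------------------......................++++++++++++++++++++++++++
12 ##########+.......................#######----..-------------------..........................+++++++++++++++++++++++
15 ########+.......................#########-------------------------.............................++++++++++++++++++++
18 ######+.......................#++########-.----------------------.................................-++++++++++++++++
21 ####-..............
[... 3210 characters left out ...]
####.........-+++++++++##########++####++#...............................................-##########
105 #####################+.........++++++#+++############+++#..............................................+###########
108 ########################.........-######+++########+++++....-.........................................#############
111 ##########################-......##########+++###+++++-..----.......................................+##############
114 ############################+..##############+++++++###+-.-----.-.-.....-..........................################
117 ###########################################++++++++########..-..-.-..-.-.........................-#################
```

```bash
python3 - <<'E'
from h import *
a=cv2.imread("pics/scene0.png").astype(int);b=cv2.imread("pics/f_scene.png").astype(int)
t0=cv2.imread("pics/w2.png")
for n,(lo_,hi_,x0,x1,y0,y1) in {"red":((0,150,60),(6,255,255),205,240,315,345),"pink":((160,60,60),(178,255,255),115,155,340,375),"turq":((80,120,50),(95,255,255),155,225,365,412)}.items():
    for i in("scene0","f_scene"):
        im=cv2.imread(f"pics/{i}.png")[y0:y1,x0:x1];m=cv2.inRange(cv2.cvtColor(im,cv2.COLOR_BGR2HSV),lo_,hi_);M=cv2.moments(m,True);print(n,i,M["m00"],M["m10"]/M["m00"]+x0 if M["m00"] else None,M["m01"]/M["m00"]+y0 if M["m00"] else None)
d=np.abs(a-b).sum(2)
for n,(x0,x1,y0,y1) in dict(smalls=(155,190,285,330),dish=(345,385,200,230),jar=(448,475,198,230)).items():print(n,d[y0:y1,x0:x1].mean())
from cell import job
s=arm.observe();print(s["clock"],s["force"],s["dq"].round(3))
job.sign_off()
E
```

```text
red scene0 371.0 220.1266846361186 328.45283018867923
red f_scene 375.0 220.09333333333333 328.584
pink scene0 308.0 133.6461038961039 357.65584415584414
pink f_scene 329.0 134.17629179331306 358.5045592705167
turq scene0 588.0 187.03401360544217 385.8095238095238
turq f_scene 584.0 187.12671232876713 385.8253424657534
smalls 31.18857142857143
dish 31.746666666666666
jar 21.96527777777778
38.85 [-0.86530478 -0.98463701  1.0550691 ] [ 0.001  0.002  0.001 -0.003 -0.002  0.001 -0.002]
the job is handed in; nothing more can be done
```

The large specimen now stands on the stage in the V jaw, with the sliding jaw closed on it. I used the knob only, in four grips of about 1.75 rad in total. The knob is released, the arm is clear, and the job was handed in at about 38.9 s.

**Tightness:** The specimen stopped moving at about 1.65 rad. From there to 1.75 rad the jaw still advanced about 1 mm, while the torque shifted by about 0.11–0.17 N m from free turning. That puts the clamp force at roughly 11–17 N before letting go, against an easing level of about 9 N. The torque reading was noisy, about ±0.05 N m, so this rests partly on the angle and the camera.

**Last checks:**
- After release the jaw had not moved back.
- The specimen's top face is visible beside the V.
- The red and turquoise look-alikes have not moved. The pink one reads about 1 px off, with nothing having come near it, so I put that down to lighting.
- For the dish, jar and small specimens I only compared before-and-after pictures. That difference was not zero, and I could not tell a move from a change in light. I did not check the dropper, beaker or screwdriver.

**Problems along the way:**
- The first grasp closed above the specimen without touching it, because the fingertips are about 25 mm shorter than stated. I measured the offset and corrected for it.
- The first approach to the knob came up against joint limits, so I changed the heading.
- One knob regrip brought joint 5 to within 0.002 rad of its limit, by the joint readings I took.

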